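Hang the bowl template on the jigger arm

ROBOT

A 6-joint arm with a two-finger parallel gripper is mounted at the origin on the work surface. World frame = base frame: x ahead of the robot, y to its left, z up, the work surface at z = 0. Lengths are in m, angles in degrees, forces in N, time in s.
With the tool pointing down it reaches from about 0.4 to 0.825 m from the base axis. Payload 7 kg.
Tool frame: the origin (TCP) lies at the very end of the fingers, on their centre line; the grasp point (between the pads) lies hold_point_z behind it (hold_point_z is the distance from the TCP to the grasp point, in m); z points along the fingers, y is the direction in which the jaws open and shut (so a half turn about z gives the same grasp; the last joint's range is limited). The gripper opens to 88 mm and grips with 3 to 60 N. Pads are 19 mm wide; open, the fingers measure 130 mm over their backs; the gripper's body (78 mm by 193 mm) begins 47 mm behind the grasp point.
Start: joints at [-58.379, 20.546, 0.682, 0, -70.136, -16.507], TCP at [0.176, -0.652, 0.227] pointing down, gripper open.
Joint ranges: [-176.03, 176.03], [-82.01, 121.73], [-58.28, 71.71], [-173.87, 95.51], [-174.79, -0.11], [-173.66, 173.66]. Speed limits (degrees/s): [136.94, 136.94, 172.46, 180, 180, 180].

INTERFACE

Orientations are given as [roll, pitch, yaw] about the fixed x, y, z axes, in that order (R = Rz(yaw) Ry(pitch) Rx(roll)).
In Python, from plant import get_obs, snapshot, close_job, hold_point_z gives the robot as it stands. The module is installed in compiled form; this text tells all that it offers.
- The arm moves only by the tool jog_arm, never from a script. Its argument "commands" is a list of rows, each a list of 4 numbers: the shift along the world's x, y, z in mm, then the turn about the world's z in degrees. In form: [[x, y, z, turn], ...]. A call has exactly 10 rows; each row shifts and turns the commanded pose from where the row before left it; what a row does not reach is not made up. A row lasts 1/12 s, in which the tool goes at most 41.7 mm and 7.16 degrees, less where a joint would pass 70% of its speed; a pose out of reach is approached as far as the arm can. A call is refused whole if a number of a shift passes 41.7 or a number of a turn 7.16, either way. A call with a gripper value outside its range is refused whole. "fingers" is the finger opening in mm, from 0 to 87.6, set as the call begins (left out, the last holds). The fingers move at their own pace and stop on an object; the grip force is fixed at half the most. Time passes only in rows, so rows that do not move let the fingers close, or fill a call up. It gives the time, the measured TCP pose, the force and the opening at its end, in the units of the state.
- get_obs(): the state, without advancing time (a new reading comes with each control period).
- snapshot(name): name is "scene" or "top" or "wrist"; returns a dict with "image" (384x512x3 uint8, red, green, blue), "fov_y" (degrees; the focal length in pixels is half the picture's height over the tangent of half this angle, whatever the lens; pixels are square), "cx", "cy" (the principal point, pixels), "rvec" (rotation vector, rad) and "tvec" (3), from world to camera coordinates, as OpenCV has them; the wrist camera has in their place "mount" (4x4, takes a point from camera to tool coordinates, whose origin is the TCP and whose axes are the flange's). Camera axes: x right, y down, z forward; pixel columns grow to the right and rows downward; lengths in m; the calibration is good to about 2 mm. A picture is of the moment at which its call begins: read the wrist's pose just before it. There is no depth.
- close_job(): hands the job in, once; it reports no verdict.
The state is a dict: "clock": time; "joint_pos": joint angles; "qvel": joint speeds; "tau": joint torques, N m; "tool_pos": TCP position; "orientation": TCP orientation; "force": force on the tool from outside, world axes, zero at the start; "moment": the same for the moment, N m; "opening": finger opening in m.
Only numpy, scipy, OpenCV 4.12 (cv2) and the standard library are available. Lean on these libraries where they do the work, as an engineer would, in place of code of your own. Each camera call takes 0.05 s, during which the arm holds its last target.

TASK

Fit the metal bowl template to the raised arm of the jigger: take it out of the wooden rack by its handle and hang it by its open slot on the arm's two clamp studs, behind the washers, sliding it down along the arm until the end of the slot is fully home against the upper stud; then let go. Leave the arm raised as it stands, and do not disturb the other template or the other things on the bench.

Things in the scene. Friction and masses are not known exactly. Their poses are not given: they have to be found in the camera images.
- bowl_template: Part to fit: aluminium plate 8 mm thick, dark wooden handle on top, deep rounded bowl profile below, open slot lengthwise. Origin: mid thickness, on the slot's centre line, 6 mm from its closed end. +x along the slot to its mouth, +y plate normal, +z up to the handle. Spans x -50 to +105, z -80 to +25 mm (handle to +75). 0.3 to 0.5 kg, mass centre near x 22, z -6. Starts upright in the rack.
- template_slot_mouth (a point): Middle of the bowl template's slot mouth, 105 mm along +x from its origin; same axes. The slot is 18 mm wide with parallel sides (x -6 to +87 mm), flaring to 34 mm at this mouth. In the rack the mouth looks towards the jigger.
- template_handle (a point): Centre of the bowl template's wooden handle, at (25, 0, 52.5) mm in the template's frame; same axes. The block is 60 mm along x, 24 mm thick along y, 45 mm tall (z 30 to 75). Grip it across the 24 mm, coming down along the plate.
- upper_stud (a point): On the axis of the clamp stud nearer the arm's free end, midway in the gap between arm and washer. +x up along the arm to its free end, +z square to the arm, upwards; the stud sticks out towards -y. Stud 12 mm, fixed washer 34 mm, black nut, gap 16 mm (y -8 to +8). Home: template origin here (hanging up to 3 mm low in z), template +x along this -x, template +z along this +z.
- lower_stud (a point): The same point of the second clamp stud, 60 mm lower down the arm; same axes, stud, washer and nut. The template comes on from the free end, mouth first: over the upper stud, then this one.
- bar_end (a point): Middle of the end face of the arm's metal bar, 25 mm beyond the upper stud; axes as the studs'. The bar is 34 mm deep (z -17 to +17) and 20 mm thick (y -10 to +10; the studs' points lie at y -18). A wooden grip 16 mm thick goes on 70 mm further, 10 mm clear of the plate's path.
- jigger_arm (a joint): How far the arm is raised above level, rad: 0.44 to 0.66 at the start (25 to 38 degrees). Counterweighted, stiff pivot: about 8 N m turns it, else it stays where it stands.
- jigger: The jigger, bolted down: green pivot column with the arm's pivot 141 mm above the bench, and 280 mm ahead of it a wheel head 224 mm across with a white plaster mould whose top is 105 mm above the bench. Origin on the bench under the pivot, +x towards the wheel, +z up. The studs are 260 and 200 mm from the pivot.
- template_rack: Fixed wooden rack, base 150 (x) by 170 mm (y); two notched end boards 95 mm high carry the templates upright by their shoulders in notches 12 mm wide, 20 mm deep, at y -50 and +50 mm. Origin under its centre on the bench. A template in it has its origin 105 mm above the bench, handle top at 180; the bowl profile hangs 50 mm down between the boards.
- dish_template: The other template in the rack, not wanted: plywood, red handle, shallow profile; otherwise the bowl template's form and axes.
- brush_pot: White pot with a blue band, holding brushes: 80 mm across, about 200 mm high with the brushes. Origin under its centre.
- glaze_jar: Lidded jar, 72 mm across, 100 mm high. Origin under its centre.
- biscuit_bowl: Small brown bowl, 120 mm across, 55 mm high. Origin under its centre.
There are look-alikes about, which are no part of the job. Leave any blue or yellow look-alike of the bowl_template alone.

How it is judged (in metres and radians):
At the end, for the whole second after the job is handed in: The bowl template hangs at rest on both studs, behind the washers: slot along the arm within 0.16 rad, slot end home on the upper stud (within 6 mm along the arm, 7 mm across it and along the stud). The arm stands where it did (upper stud within 25 mm) (x of bowl_template in the frame of upper_stud between -0.006 and 0.006 m and y of bowl_template in the frame of upper_stud between -0.007 and 0.007 m and z of bowl_template in the frame of upper_stud between -0.007 and 0.007 m and angle between the x axis of bowl_template and the x axis of upper_stud, either way round below 0.16 rad and angle between the z axis of bowl_template and the z axis of upper_stud, either way round below 0.16 rad and distance of upper_stud from where it was at the start of the episode below 0.025 m and linear speed of bowl_template below 0.02 m/s and angular speed of bowl_template below 0.1 rad/s); the robot touches nothing.
It fails at once if the jigger arm is pushed away from where it stands (upper stud moves more than 30 mm) (distance of upper_stud from where it was at the start of the episode above 0.03 m).
It fails at once if the dish template is disturbed (moves more than 25 mm) (distance of dish_template from where it was at the start of the episode above 0.025 m).
It fails at once if another thing on the bench is disturbed (pot, jar or bowl moves more than 25 mm) (distance of any of brush_pot, glaze_jar, biscuit_bowl from where it was at the start of the episode above 0.025 m).
It also fails if it takes over 42 s, if anything falls off the work surface, if the arm or the gripper's body presses on something with over 40 N, if the wrist force passes 120 N, or if a joint passes its speed limit or range.

## Working session

There is one attempt and no reset: what is moved stays moved. The work goes in short steps, Python scripts to look and compute and a tool call to move; the robot and the scene stay as the last step left them, time stands still between calls to the robot, and variables do not carry over. Pictures are saved under pics/ and viewed, and the job is handed in when it is done.

Besides the shell and the picture viewer there is one more tool, called after "Request:" by a JSON object that holds its "api" and its "payload". jog_arm: Moves the arm, as the interface text tells. Its arguments: {"type":"object","properties":{"commands":{"type":"array","items":{"type":"array","items":{"type":"number"}}},"fingers":{"type":"number"}},"required":["commands"]}

```bash
mkdir -p pics; ls; cat > h.py <<'E'
import numpy as np,cv2,pickle
from plant import get_obs,snapshot,close_job,hold_point_z
def take(n,f):
    o=get_obs(); s=snapshot(n); s['obs']=o
    pickle.dump(s,open(f'pics/{f}.pkl','wb')); cv2.imwrite(f'pics/{f}.png',s['image'][:,:,::-1]); return s
def load(f): return pickle.load(open(f'pics/{f}.pkl','rb'))
def K(s):
    f=192/np.tan(np.radians(s['fov_y'])/2); return np.array([[f,0,s['cx']],[0,f,s['cy']],[0,0,1.]])
def Rt(s):
    if 'mount' in s:
        from scipy.spatial.transform import Rotation as R
        T=np.eye(4);T[:3,:3]=R.from_euler('xyz',s['obs']['orientation'],degrees=True).as_matrix();T[:3,3]=s['obs']['tool_pos']
        C=np.linalg.inv(T@s['mount']); return C[:3,:3],C[:3,3]
    return cv2.Rodrigues(np.array(s['rvec'],float))[0],np.array(s['tvec'],float).ravel()
def ray(s,p):
    R,t=Rt(s); d=R.T@np.linalg.inv(K(s))@np.array([p[0],p[1],1.]); return -R.T@t,d/np.linalg.norm(d)
def onz(s,p,z):
    c,d=ray(s,p); return c+d*(z-c[2])/d[2]
def tri(*sp):
    A=np.zeros((3,3));b=np.zeros(3);L=[]
    for s,p in sp:
        c,d=ray(s,p);M=np.eye(3)-np.outer(d,d);A+=M;b+=M@c;L.append((M,c))
    x=np.linalg.solve(A,b); return x,[np.linalg.norm(M@(x-c)) for M,c in L]
def proj(s,X):
    R,t=Rt(s); c=(R@np.atleast_2d(X).T).T+t; q=(K(s)@c.T).T; return q[:,:2]/q[:,2:]
def crop(f,x0,y0,x1,y1,k,out):
    im=load(f)['image'][y0:y1,x0:x1,::-1]; cv2.imwrite(f'pics/{out}.png',cv2.resize(im,None,fx=k,fy=k,interpolation=cv2.INTER_CUBIC))
E
python3 - <<'E'
from h import *
print(get_obs(),hold_point_z)
for n in('scene','top','wrist'):
    s=take(n,n+'0'); print(n,{k:v for k,v in s.items() if k not in('image','obs')})
a=[load(n+'0')['image'] for n in('scene','top')]
E
```

```text
pics
{'clock': 0.0, 'joint_pos': array([-5.83792590e+01,  2.05907259e+01,  6.34238511e-01, -1.99912654e-02,
       -7.01335171e+01, -1.65089982e+01]), 'qvel': array([-0.04569408,  0.01920417,  0.00272613, -0.03333908, -0.00892934,
        0.06746261]), 'tau': array([ 7.59967352e-04, -5.82717168e+01,  2.93048912e+01,  6.99686229e+00,
        6.63730607e-03, -1.76099911e-04]), 'tool_pos': array([ 0.17585334, -0.65120232,  0.2256346 ]), 'orientation': array([ 1.79908365e+02, -7.56032144e-03, -1.64895060e+02]), 'force': array([ 0.25938993,  0.37152695, -0.71622223]), 'moment': array([ 0.00533252, -0.02940818,  0.02805625]), 'opening': 0.08767008300860968} 0.0188
scene {'fov_y': 46.90100565858877, 'cx': 254.0740036485773, 'cy': 192.46381042028233, 'rvec': array([ 2.12083276,  1.581985  , -0.45932665]), 'tvec': array([-0.14248597, -0.32020997,  1.45630972])}
top {'fov_y': 57.54117256989307, 'cx': 254.46376888742483, 'cy': 189.49912767587173, 'rvec': array([ 2.17543677, -2.20647949,  0.0388606 ]), 'tvec': array([0.03742087, 0.49073323, 1.19357355])}
wrist {'fov_y': 68.58814554598989, 'cx': 252.51209073984054, 'cy': 189.30201492055448, 'mount': array([[-1.04683838e-03, -9.66198012e-01, -2.57798965e-01,
         6.83965727e-02],
       [ 9.99999342e-01, -8.90400137e-04, -7.23567096e-04,
        -4.47528450e-04],
       [ 4.69564856e-04, -2.57799553e-01,  9.66198308e-01,
        -1.58235843e-01],
       [ 0.00000000e+00,  0.00000000e+00,  0.00000000e+00,
         1.00000000e+00]])}
```

View pics/scene0.png

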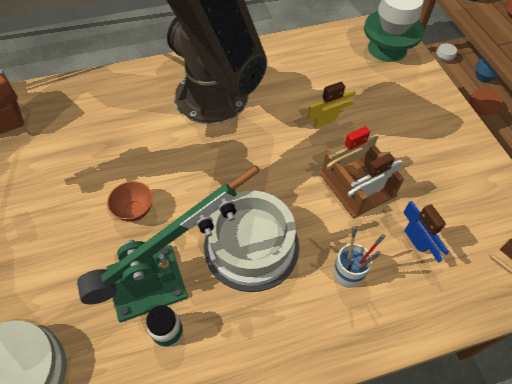

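View pics/top0.png

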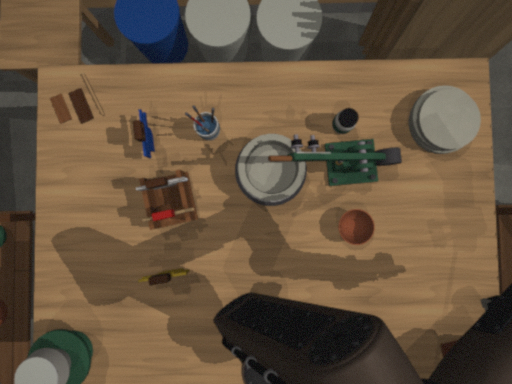

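View pics/wrist0.png

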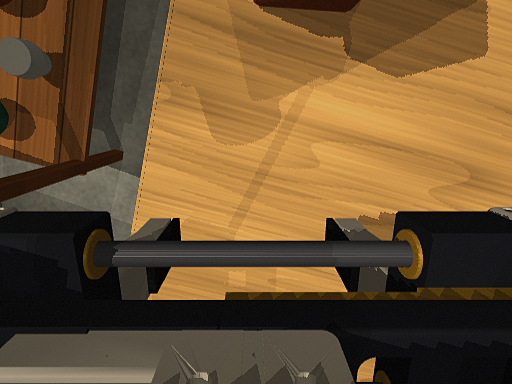

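Scene view: the metal bowl template (silver plate, dark brown handle) is in the rack at about (377,172), with the red-handled dish template beside it at (357,140). The blue (427,228) and yellow (331,103) look-alikes stand on the bench. The jigger's arm runs from (125,265) to (250,175), with studs at about (208,226) and (229,209). I'll enlarge these to confirm and measure.

```bash
python3 - <<'E'
from h import *
crop('scene0',300,115,430,215,6,'c1')
crop('scene0',95,160,275,290,4,'c2')
crop('top0',120,160,220,235,8,'c3')
crop('top0',225,120,405,190,4,'c4')
E
```

```text
(no output)
```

View pics/c1.png

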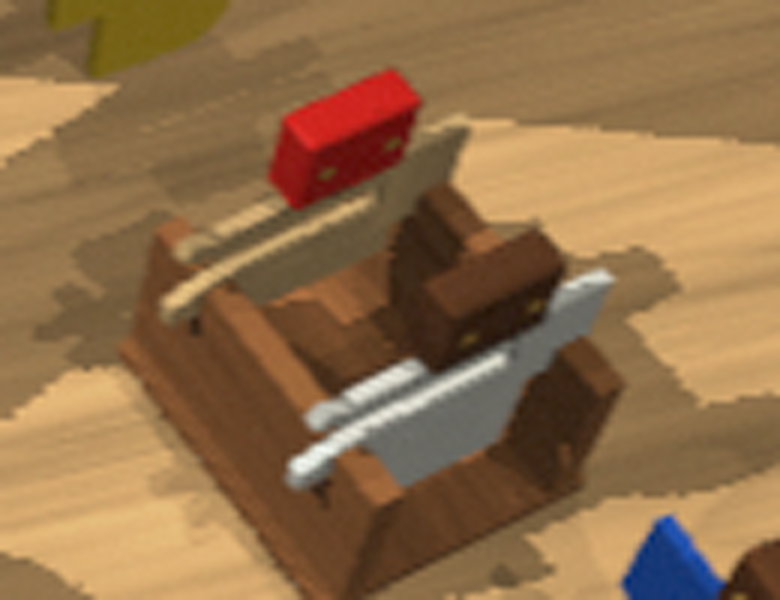

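View pics/c2.png

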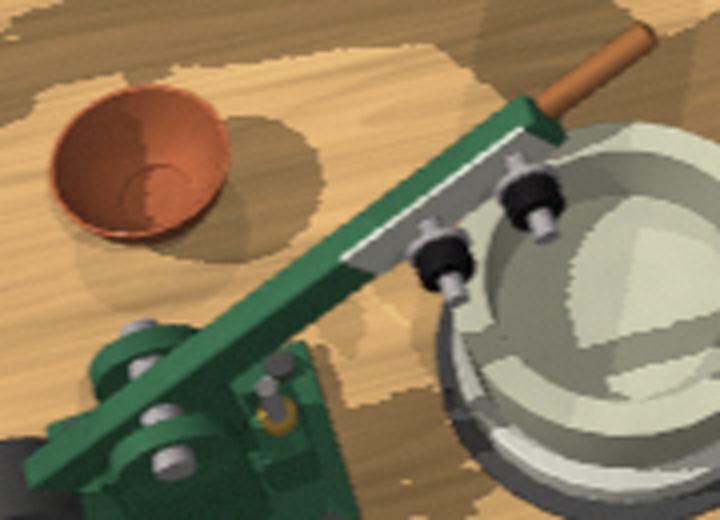

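View pics/c3.png

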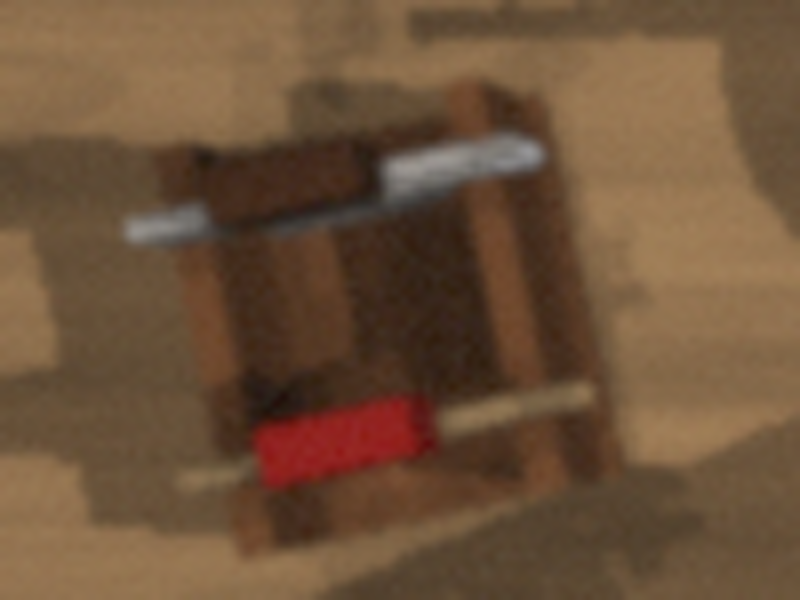

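View pics/c4.png

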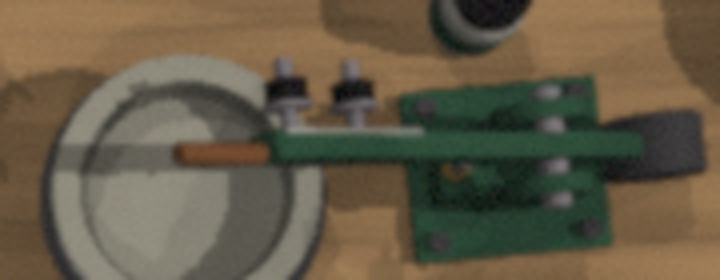

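Confirmed: the plate with the dark brown handle and grey metal plate in the rack, (377,172) scene / (162,183) top, is the bowl template. The red-handled one beside it is the plywood dish template; the blue and yellow ones stand outside the rack. Next I'll fit poses.

```bash
cat > fit1.py <<'E'
from h import *
from scipy.optimize import least_squares
S=load('scene0');T=load('top0')
def u(o,k,p): return (o[0]+(p[0]+.5)/k-.5, o[1]+(p[1]+.5)/k-.5)
c1=lambda *p:u((300,115),6,p); c2=lambda *p:u((95,160),4,p); c3=lambda *p:u((120,160),8,p); c4=lambda *p:u((225,120),4,p)
obs=[(S,c1(312,415),(105,0,21)),(S,c1(607,275),(-50,0,25)),(S,c1(425,290),(55,-12,75)),(S,c1(540,230),(-5,-12,75)),(S,c1(563,263),(-5,12,75)),
 (T,c3(545,150),(105,0,25)),(T,c3(125,228),(-50,0,25)),(T,c3(290,185),(25,0,75))]
def tp(p,X):
    c,s=np.cos(p[2]),np.sin(p[2]);X=np.array(X)/1000.
    return np.array([p[0]+c*X[0]-s*X[1],p[1]+s*X[0]+c*X[1],.105+X[2]])
i=onz(T,c3(545,150),.13);j=onz(T,c3(125,228),.13)
print('nose,tail top',i,j,np.linalg.norm(i-j))
yaw0=np.arctan2(*(i-j)[1::-1])
f=lambda p:np.concatenate([proj(s,tp(p,X))[0]-q for s,q,X in obs])
r=least_squares(f,[*(i+j)[:2]/2,yaw0],loss='soft_l1');print('templ',r.x[:2],np.degrees(r.x[2]));print(f(r.x).reshape(-1,2).round(1).tolist())
# jigger
def jf(p,d,y,z):  # d along arm from pivot(m), y,z in stud axes rel to bar centre
    yaw,a=p[2],p[3]; ex=np.array([np.cos(yaw)*np.cos(a),np.sin(yaw)*np.cos(a),np.sin(a)]);ey=np.array([-np.sin(yaw),np.cos(yaw),0]);ez=np.cross(ex,ey)
    return np.array([p[0],p[1],.141])+d*ex+y*ey+z*ez
ob2=[(S,c2(515,163),.26,-.010,0),(S,c2(429,230),.2,-.010,0),(T,c4(290,128),.26,-.010,0),(T,c4(357,128),.2,-.010,0),
(S,c2(545,235),.26,0,1),(S,c2(457,297),.2,0,1),(T,c4(284,64),.26,0,1),(T,c4(350,64),.2,0,1)]
def g(p): return np.concatenate([proj(s,jf(p,d,-p[4] if t else y,0))[0]-q for s,q,d,y,t in ob2])
A=[tri((ob2[k][0],ob2[k][1]),(ob2[k+2][0],ob2[k+2][1])) for k in(0,1,4,5)]
for a in A: print(a[0].round(4),np.round(a[1],4))
dv=A[0][0]-A[1][0];y0=np.arctan2(dv[1],dv[0]);print('dist',np.linalg.norm(dv),np.degrees(y0))
r2=least_squares(g,[*(A[0][0]-.26*dv/np.linalg.norm(dv))[:2],y0,.5,.05],loss='soft_l1');print('jig',r2.x,np.degrees(r2.x[2:4]));print(g(r2.x).reshape(-1,2).round(1).tolist())
print('upper',jf(r2.x,.26,-.018,0),'lower',jf(r2.x,.2,-.018,0))
np.save('tf.npy',r.x);np.save('jf.npy',r2.x)
if __name__=='__main__':
  for n,s in(('S',S),('T',T)):
    im=cv2.resize(s['image'][:,:,::-1],None,fx=3,fy=3,interpolation=cv2.INTER_CUBIC)
    def ln(P,col):
        q=[tuple(int(v) for v in (a+.5)*3) for a in proj(s,np.array(P))]
        for a,b in zip(q[:-1],q[1:]): cv2.line(im,a,b,col,1)
    b=[(x,y,z) for x in(-5,55) for y in(-12,12) for z in(30,75)]
    ln([tp(r.x,X) for X in((-5,-12,75),(55,-12,75),(55,12,75),(-5,12,75),(-5,-12,75))],(0,255,255))
    ln([tp(r.x,X) for X in((-50,0,25),(105,0,25))],(0,0,255))
    for y in(-.010,.010): ln([jf(r2.x,*q) for q in((0,y,.017),(.285,y,.017),(.285,y,-.017),(0,y,-.017))],(0,0,255))
    for d in(.2,.26): ln([jf(r2.x,d,-.01,0),jf(r2.x,d,-r2.x[4],0)],(0,255,255)); ln([jf(r2.x,d,-.026,.017*np.cos(t))+0*0 + (jf(r2.x,d+.017*np.sin(t),0,0)-jf(r2.x,d,0,0)) for t in np.linspace(0,6.28,30)],(255,0,255))
    w=(slice(340,960),slice(300,1300)) if n=='S' else (slice(330,720),slice(360,1230))
    o=im[w]; cv2.imwrite(f'pics/ov{n}.png',cv2.resize(o,None,fx=.8,fy=.8,interpolation=cv2.INTER_AREA))
E
python3 fit1.py
```

```text
nose,tail top [0.5235194  0.23703167 0.13      ] [0.49542404 0.40159411 0.13      ] 0.16694354465901784
templ [0.5071357  0.34914064] -79.29093302873635
[[-0.8, 0.1], [0.0, -0.0], [-1.3, -2.5], [-0.7, -1.4], [1.4, -0.0], [-2.9, -1.0], [1.1, -0.8], [-0.8, -1.4]]
[ 0.5782 -0.0895  0.2818] [0.0008 0.0008]
[ 0.5831 -0.1398  0.2458] [0.0004 0.0004]
[ 0.6221 -0.086   0.2798] [0.0002 0.0002]
[ 0.6275 -0.1352  0.2495] [0.0002 0.0002]
dist 0.061976278110484305 95.64532554262239
jig [ 0.59049203 -0.30896706  1.67212656  0.56701617  0.0541102 ] [95.80579467 32.48763319]
[[0.3, 0.4], [-0.1, -0.5], [0.3, 0.1], [0.4, -0.2], [0.5, -0.3], [-0.1, 0.2], [-0.2, -0.1], [0.2, 0.2]]
upper [ 0.58621478 -0.08895928  0.28065056] lower [ 0.59133437 -0.13931011  0.24842351]
```

View pics/ovS.png

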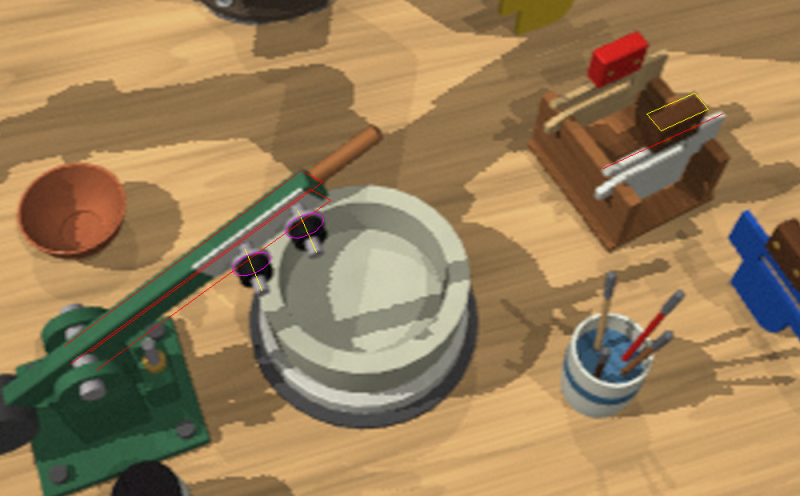

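View pics/ovT.png

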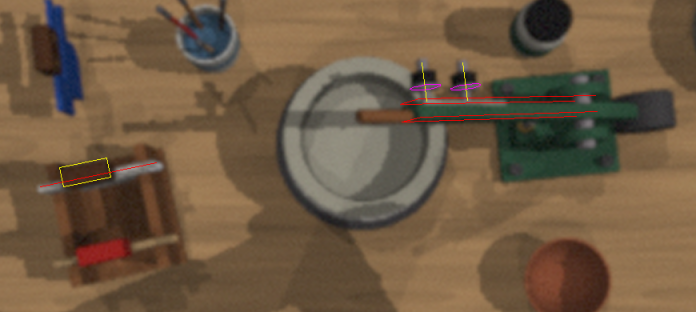

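```bash
cat >> fit1.py <<'E'
  def big(s,x0,y0,x1,y1,k,out):
    im=cv2.resize(s['image'][y0:y1,x0:x1,::-1],None,fx=k,fy=k,interpolation=cv2.INTER_CUBIC)
    def ln(P,col):
        q=[(int((a[0]-x0+.5)*k),int((a[1]-y0+.5)*k)) for a in proj(s,np.array(P))]
        for a,b in zip(q[:-1],q[1:]): cv2.line(im,a,b,col,1)
    for y in(-.010,.010): ln([jf(r2.x,*q) for q in((0,y,.017),(.285,y,.017),(.285,y,-.017),(0,y,-.017))],(0,0,255) if y<0 else (255,0,0))
    for d in(.2,.26):
        ln([jf(r2.x,d,-.01,0),jf(r2.x,d,-r2.x[4],0)],(0,255,255))
        ln([jf(r2.x,d+.017*np.sin(t),-.026,.017*np.cos(t)) for t in np.linspace(0,6.28,30)],(255,0,255))
    cv2.imwrite(f'pics/{out}.png',im)
  big(S,185,170,275,250,8,'b1'); big(T,255,125,345,180,8,'b2')
E
python3 fit1.py >/dev/null
```

```text
(no output)
```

View pics/b1.png

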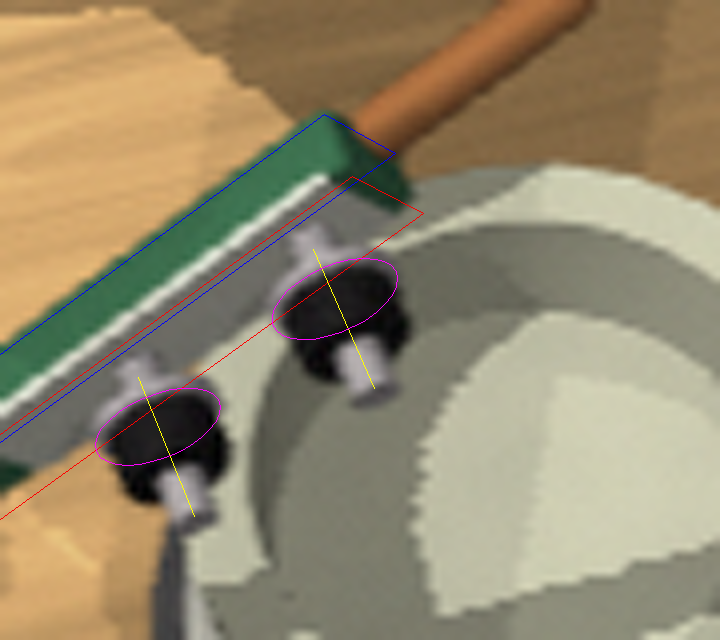

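View pics/b2.png

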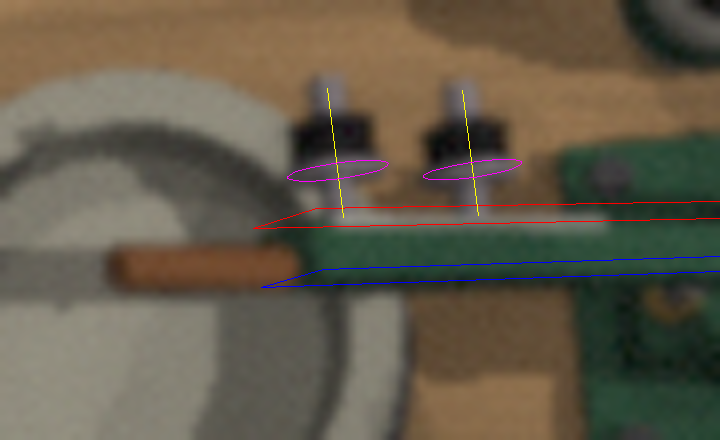

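Request:
{"api": "jog_arm", "payload": {"commands": [[20,28,22,7],[20,28,22,7],[20,28,22,7],[20,28,22,7],[20,28,22,7],[20,28,22,7],[20,28,22,7],[20,28,22,7],[20,28,22,7],[20,28,22,7]]}}

```text
clock: 0.98
tool_pos: [0.3763, -0.3699, 0.4477]
orientation: [-180.0, 0.0, -94.5]
force: [1.3, -0.8, -0.4]
opening: 0.088
```

Request:
{"api": "jog_arm", "payload": {"commands": [[18,36,0,1.5],[18,36,0,1.5],[18,36,0,1.5],[18,36,0,1.5],[18,36,0,1.5],[18,36,0,1.5],[18,36,0,1.5],[18,36,0,1.5],[18,36,0,1.5],[18,36,0,1.5]]}}

```text
clock: 1.82
tool_pos: [0.5562, -0.0096, 0.4467]
orientation: [-180.0, 0.0, -79.8]
force: [1.3, -1.4, 0.3]
opening: 0.0875
```

```bash
python3 - <<'E'
from h import *
s=take('wrist','w1'); o=s['obs'];print(o['clock'],o['tool_pos'],o['orientation'],o['joint_pos'],np.abs(o['qvel']).max())
s2=take('wrist','w1b'); print(s2['obs']['tool_pos'],np.abs(s2['obs']['qvel']).max())
E
```

```text
1.8167 [ 0.55624208 -0.00958229  0.44666324] [-1.79986204e+02  7.24882309e-03 -7.97912953e+01] [ 1.91767595e+01  5.65990521e+00  9.03012549e+00 -5.01831589e-03
 -9.33554634e+01 -8.96835012e+00] 38.266895779353185
[ 0.558996   -0.00464921  0.44459115] 4.1570527754750755
```

View pics/w1b.png

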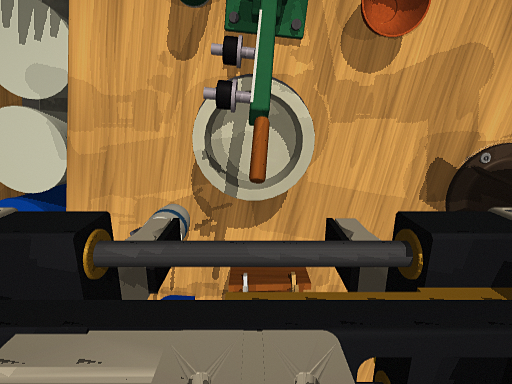

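```bash
python3 - <<'E'
from h import *
crop('w1b',185,20,310,120,6,'c5')
E
```

```text
(no output)
```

View pics/c5.png

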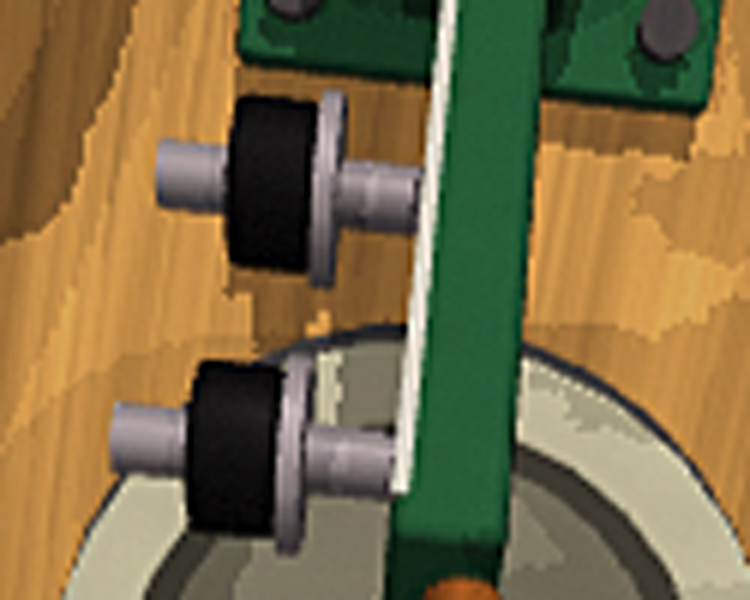

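```bash
cat > fit2.py <<'E'
from fit1 import *
W=load('w1b'); c5=lambda *p:u((185,20),6,p); b1=lambda *p:u((185,170),8,p); b2=lambda *p:u((255,125),8,p)
L='L';w='w'
O=[(W,c5(395,462),.26,-.010,0),(W,c5(418,200),.2,-.010,0),(W,c5(112,437),.26,L,0),(W,c5(157,173),.2,L,0),
(W,c5(393,535),.285,-.010,.017),(W,c5(502,545),.285,.010,.017),(W,c5(300,355),.26,-.0265,.017),(W,c5(335,92),.2,-.0265,.017),
(W,c5(290,553),.26,-.0265,-.017),(W,c5(323,285),.2,-.0265,-.017),
(S,b1(300,235),.26,-.010,0),(S,b1(130,360),.2,-.010,0),(S,b1(374,398),.26,L,0),(S,b1(201,524),.2,L,0),(S,b1(330,178),.285,-.010,.017),(S,b1(322,113),.285,.010,.017),
(T,b2(345,212),.26,-.010,0),(T,b2(475,212),.2,-.010,0),(T,b2(328,77),.26,L,0),(T,b2(460,82),.2,L,0)]
def G(p,dd=True): return np.concatenate([proj(s,jf(p,d,-p[4] if y=='L' else y,z))[0]-q for s,q,d,y,z in O])
for name,sel in(('all',O),('W',[o for o in O if o[0] is W]),('ST',[o for o in O if o[0] is not W])):
    O=sel
    r3=least_squares(G,r2.x,loss='soft_l1');print(name,r3.x.round(4),np.degrees(r3.x[2:4]).round(2),'upper',jf(r3.x,.26,-.018,0).round(4),'lower',jf(r3.x,.2,-.018,0).round(4));print(G(r3.x).reshape(-1,2).round(1).tolist())
    if name=='all':np.save('jf.npy',r3.x)
E
python3 fit2.py
```

```text
nose,tail top [0.5235194  0.23703167 0.13      ] [0.49542404 0.40159411 0.13      ] 0.16694354465901784
templ [0.5071357  0.34914064] -79.29093302873635
[[-0.8, 0.1], [0.0, -0.0], [-1.3, -2.5], [-0.7, -1.4], [1.4, -0.0], [-2.9, -1.0], [1.1, -0.8], [-0.8, -1.4]]
[ 0.5782 -0.0895  0.2818] [0.0008 0.0008]
[ 0.5831 -0.1398  0.2458] [0.0004 0.0004]
[ 0.6221 -0.086   0.2798] [0.0002 0.0002]
[ 0.6275 -0.1352  0.2495] [0.0002 0.0002]
dist 0.061976278110484305 95.64532554262239
jig [ 0.59049203 -0.30896706  1.67212656  0.56701617  0.0541102 ] [95.80579467 32.48763319]
[[0.3, 0.4], [-0.1, -0.5], [0.3, 0.1], [0.4, -0.2], [0.5, -0.3], [-0.1, 0.2], [-0.2, -0.1], [0.2, 0.2]]
upper [ 0.58621478 -0.08895928  0.28065056] lower [ 0.59133437 -0.13931011  0.24842351]
all [ 0.5861 -0.3058  1.6534  0.5911  0.0595] [94.73 33.87] upper [ 0.5862 -0.0891  0.2859] lower [ 0.5903 -0.1388  0.2524]
[[-0.6, 0.5], [-0.0, 0.2], [0.4, -0.2], [0.1, -0.0], [-1.6, -1.3], [0.4, -0.9], [-0.2, 6.0], [-0.4, 4.3], [1.6, -6.7], [1.2, -4.4], [1.5, 0.4], [1.0, 0.6], [0.4, -0.2], [-0.4, -0.1], [2.3, -1.6], [-0.0, -1.2], [-0.0, 0.4], [0.3, 0.5], [0.2, -1.0], [0.3, -0.9]]
W [ 0.5835 -0.2973  1.645   0.6422  0.0585] [94.25 36.8 ] upper [ 0.586  -0.0883  0.2967] lower [ 0.5896 -0.1362  0.2608]
[[-0.7, 0.8], [0.3, 1.3], [-0.3, -0.3], [0.3, 0.7], [-1.6, -2.2], [1.2, -1.5], [-0.6, 5.1], [-0.3, 4.4], [0.9, -5.6], [1.0, -2.7]]
ST [ 0.5896 -0.3081  1.6704  0.5808  0.0581] [95.71 33.28] upper [ 0.5859 -0.09    0.2837] lower [ 0.5908 -0.1399  0.2507]
[[1.0, 1.0], [0.5, 1.4], [0.1, -0.3], [-0.7, 0.0], [1.9, -1.1], [-0.5, -0.7], [0.3, 0.6], [0.7, 0.4], [0.3, -0.2], [0.5, -0.5]]
```

```bash
python3 - <<'E' 
s=open('fit2.py').read()
import re
for a,b,d,sg in (('300,355','.26','.26',-1),('335,92','.2','.2',-1),('290,553','.26','.26',1),('323,285','.2','.2',1)):
    s=re.sub(r"\(W,c5\(%s\),[^)]*\)"%a, "(W,c5(%s),%s%+.4f,-.0275,%+.4f)"%(a,d,sg*.017*.834,-sg*.017*.552), s)
open('fit2.py','w').write(s)
E
python3 fit2.py | tail -6
```

```text
all [ 0.5865 -0.3072  1.6568  0.5823  0.0599] [94.93 33.36] upper [ 0.5858 -0.0893  0.284 ] lower [ 0.5901 -0.1392  0.251 ]
[[-0.2, 0.5], [0.2, 0.1], [0.7, 0.0], [0.2, -0.0], [-1.1, -1.1], [0.7, -0.8], [0.7, -0.1], [0.1, 0.0], [-0.1, 0.1], [-0.4, 0.3], [1.4, 0.8], [0.8, 1.0], [0.5, 0.3], [-0.5, 0.4], [2.3, -1.2], [-0.0, -0.8], [-0.0, 0.6], [0.4, 0.7], [0.1, -0.9], [0.3, -0.8]]
W [ 0.5871 -0.3106  1.6573  0.5583  0.061 ] [94.96 31.99] upper [ 0.5859 -0.0894  0.2787] lower [ 0.5903 -0.1401  0.2469]
[[-0.3, 0.6], [0.1, -0.1], [0.3, 0.1], [-0.4, -0.2], [-1.2, -0.5], [0.3, -0.2], [0.8, 0.3], [0.1, -0.0], [0.1, -0.1], [-0.3, 0.0]]
ST [ 0.5896 -0.3081  1.6704  0.5808  0.0581] [95.71 33.28] upper [ 0.5859 -0.09    0.2837] lower [ 0.5908 -0.1399  0.2507]
[[1.0, 1.0], [0.5, 1.4], [0.1, -0.3], [-0.7, 0.0], [1.9, -1.1], [-0.5, -0.7], [0.3, 0.6], [0.7, 0.4], [0.3, -0.2], [0.5, -0.5]]
```

Request:
{"api": "jog_arm", "payload": {"commands": [[-5,40,-4,0],[-5,40,-4,0],[-5,40,-4,0],[-5,40,-4,0],[-5,40,-4,0],[-5,40,-4,0],[-5,40,-4,0],[-5,40,-4,0],[-5,40,-4,0],[-5,40,-4,0]]}}

```text
clock: 2.75
tool_pos: [0.5053, 0.39, 0.4064]
orientation: [180.0, 0.0, -79.9]
force: [1.2, -0.4, 0.3]
opening: 0.0877
```

```bash
python3 - <<'E'
from h import *
s=take('wrist','w2'); s=take('wrist','w2b');s=take('wrist','w2c'); print(s['obs']['clock'],s['obs']['tool_pos'],np.abs(s['obs']['qvel']).max())
crop('w2c',150,20,350,200,4,'c6')
E
```

```text
2.85 [0.50445016 0.39294635 0.40307662] 3.0315287579156402
```

View pics/w2c.png

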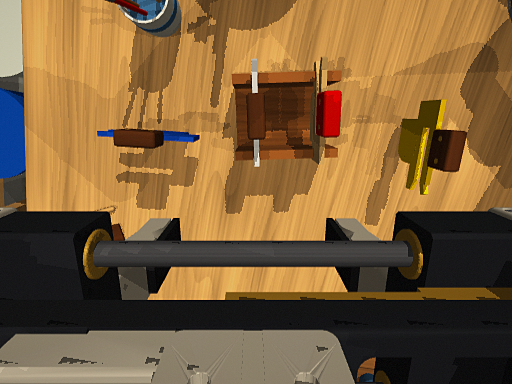

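View pics/c6.png

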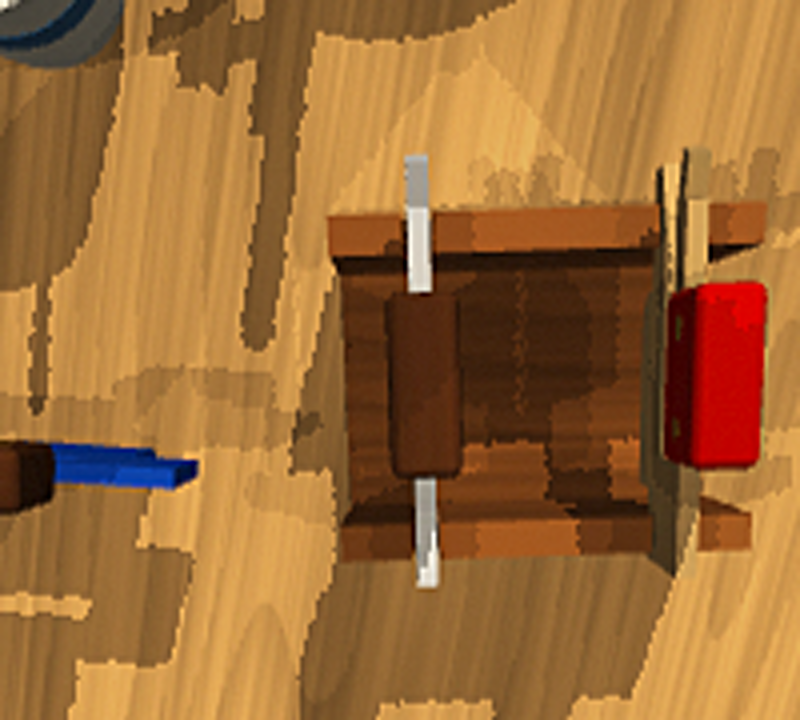

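```bash
cat > fit3.py <<'E'
from h import *
from scipy.optimize import least_squares
W=load('w2c')
def u(o,k,p): return (o[0]+(p[0]+.5)/k-.5, o[1]+(p[1]+.5)/k-.5)
c=lambda *p:u((150,20),4,p)
n=onz(W,c(418,205),.13);t=onz(W,c(428,586),.13);print(n,t,np.linalg.norm(n-t),np.degrees(np.arctan2(*(n-t)[1::-1])))
h=[onz(W,c(*p),.18) for p in((389,292),(460,292),(462,474),(393,474))];print(np.mean(h,0),[np.linalg.norm(h[i]-h[i-1]).round(4) for i in range(4)])
a=(h[0]+h[1])/2-(h[2]+h[3])/2;print(np.degrees(np.arctan2(a[1],a[0])))
# rack boards tops z=.095
for p in((330,215),(433,212),(340,560),(750,550),(767,203),(330,258)): print(p,onz(W,c(*p),.095))
E
python3 fit3.py; python3 -c "
from h import *
o=get_obs();print(o['tool_pos'],o['orientation'])"
```

```text
[0.525154   0.26460338 0.13      ] [0.49661764 0.39923412 0.13      ] 0.1376217942638514 -78.03269679679227
[0.5119218  0.32510318 0.18      ] [np.float64(0.0577), np.float64(0.0228), np.float64(0.0577), np.float64(0.0231)]
-78.56739594942627
(330, 215) [0.55850048 0.2693196  0.095     ]
(433, 212) [0.51955008 0.26114249 0.095     ]
(340, 560) [0.53293817 0.40098006 0.095     ]
(750, 550) [0.36564302 0.3665281  0.095     ]
(767, 203) [0.39332441 0.2349107  0.095     ]
(330, 258) [0.55599807 0.28475675 0.095     ]
[0.50498811 0.39082043 0.40413001] [ 1.79827504e+02 -1.23127156e-01 -7.97063141e+01]
```

Request:
{"api": "jog_arm", "payload": {"commands": [[2,-20,-14,0.4],[2,-20,-14,0.4],[2,-20,-14,0.4],[0,-1,-36,0],[0,0,-36,0],[0,0,-30,0],[0,0,-20,0],[0,0,-20,0],[0,0,-10,0],[0,0,0,0]], "fingers": 87.6}}

```text
clock: 3.73
tool_pos: [0.5113, 0.3257, 0.2105]
orientation: [179.8, -0.1, -78.7]
force: [-0.7, -1.5, 0.4]
opening: 0.0876
```

```bash
python3 - <<'E'
from h import *
s=take('wrist','w3'); s=take('wrist','w3b'); print(s['obs']['clock'],s['obs']['tool_pos'],s['obs']['orientation'],s['obs']['force'])
crop('w3b',130,60,390,320,3,'c7')
E
```

```text
3.7833 [0.51201789 0.3264613  0.21233425] [ 1.79946088e+02 -6.04239619e-02 -7.87218981e+01] [-0.27543475 -0.13541269  0.71868222]
```

View pics/w3b.png

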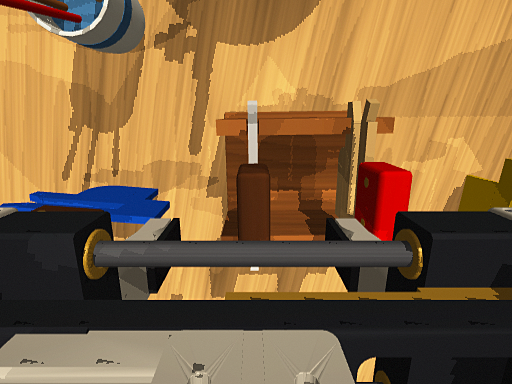

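Request:
{"api": "jog_arm", "payload": {"commands": [[0,1,-20,0],[0,0,-20,0],[0,0,-15,0],[0,0,-10,0],[0,0,-5,0],[0,0,0,0],[0,0,0,0],[0,0,0,0],[0,0,0,0],[0,0,0,0]]}}

```text
clock: 4.67
tool_pos: [0.5123, 0.3286, 0.1434]
orientation: [-179.9, 0.0, -78.7]
force: [0.2, 0.2, -0.4]
opening: 0.0878
```

Request:
{"api": "jog_arm", "payload": {"commands": [[0,0,0,0],[0,0,0,0],[0,0,0,0],[0,0,0,0],[0,0,0,0],[0,0,0,0],[0,0,0,0],[0,0,0,0],[0,0,0,0],[0,0,0,0]], "fingers": 10}}

```text
clock: 5.5
tool_pos: [0.512, 0.3283, 0.1425]
orientation: [180.0, -0.0, -78.7]
force: [0.1, 0.5, -0.2]
opening: 0.0266
```

Request:
{"api": "jog_arm", "payload": {"commands": [[0,0,0,0],[0,0,0,0],[0,0,3,0],[0,0,8,0],[0,0,16,0],[0,0,18,0],[0,0,18,0],[0,0,18,0],[0,0,16,0],[0,0,8,0]]}}

```text
clock: 6.33
tool_pos: [0.5125, 0.3287, 0.2502]
orientation: [-179.9, 0.1, -78.7]
force: [-0.0, 0.9, -3.1]
opening: 0.024
```

```bash
python3 - <<'E'
from h import *
s=take('wrist','w4'); print(s['obs']['clock'],s['obs']['tool_pos'],s['obs']['force'],s['obs']['opening'])
s=take('scene','s4'); crop('s4',290,60,430,220,4,'c8')
E
```

```text
6.3333 [0.51247071 0.32870512 0.25018012] [-0.0198397   0.89595827 -3.1008232 ] 0.023983067179483984
```

View pics/w4.png

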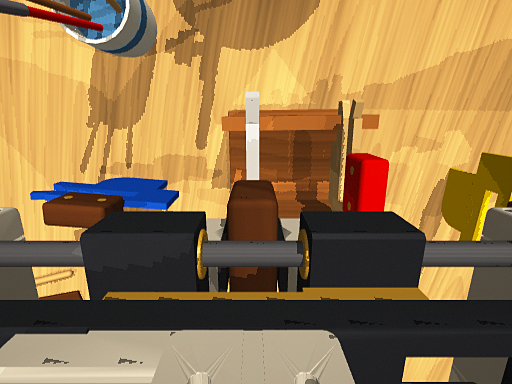

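View pics/c8.png

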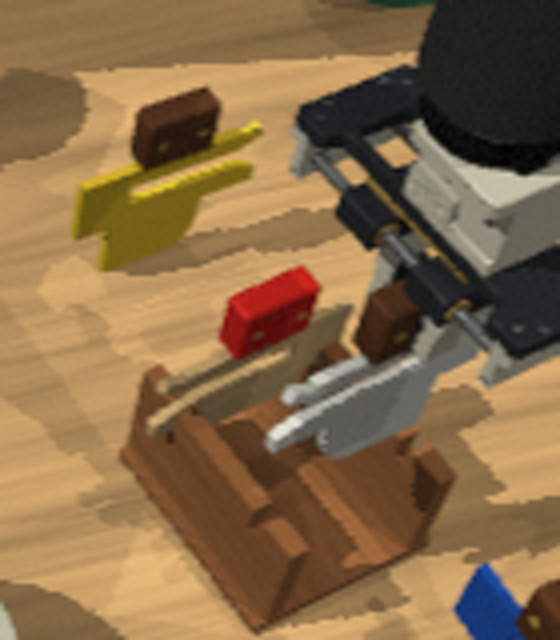

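```bash
python3 - <<'E'
from h import *
a=load('s4')['image'][75:130,300:365,::-1]; b=load('scene0')['image'][195:265,395:455,::-1]; c=load('s4')['image'][120:180,345:410,::-1]
z=lambda i:cv2.resize(i,(390,390),interpolation=cv2.INTER_CUBIC)
cv2.imwrite('pics/c9.png',np.hstack([z(a),z(c)]))
E
```

```text
(no output)
```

View pics/c9.png

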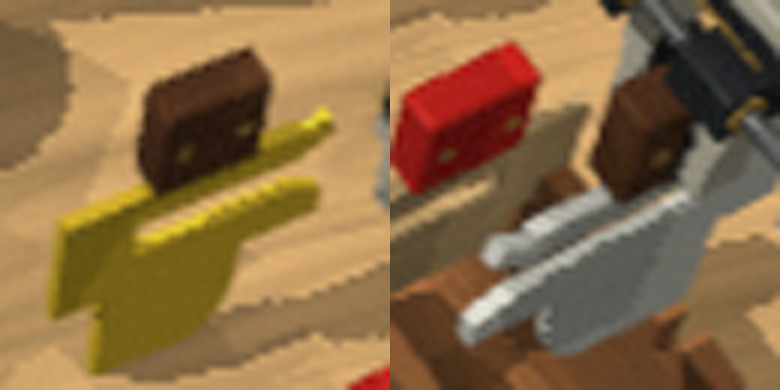

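Request:
{"api": "jog_arm", "payload": {"commands": [[0,-10,0,0],[0,-20,0,0],[0,-25,0,0],[1,-25,0,0],[1,-20,0,0],[0,-10,0,0],[0,0,-10,0],[0,0,-10,0],[0,0,-5,0],[0,0,0,0]]}}

```text
clock: 7.27
tool_pos: [0.5129, 0.2181, 0.22]
orientation: [179.8, -0.1, -78.7]
force: [0.5, -0.6, -5.1]
opening: 0.0236
```

```bash
python3 - <<'E'
from h import *
s=take('scene','s5'); print(s['obs']['clock'],s['obs']['tool_pos'],s['obs']['force'],s['obs']['opening'])
crop('s5',270,60,430,220,5,'c10')
E
```

```text
7.2667 [0.5128829  0.21813449 0.22003493] [ 0.4914758  -0.58795795 -5.05150058] 0.02355446035223589
```

View pics/c10.png

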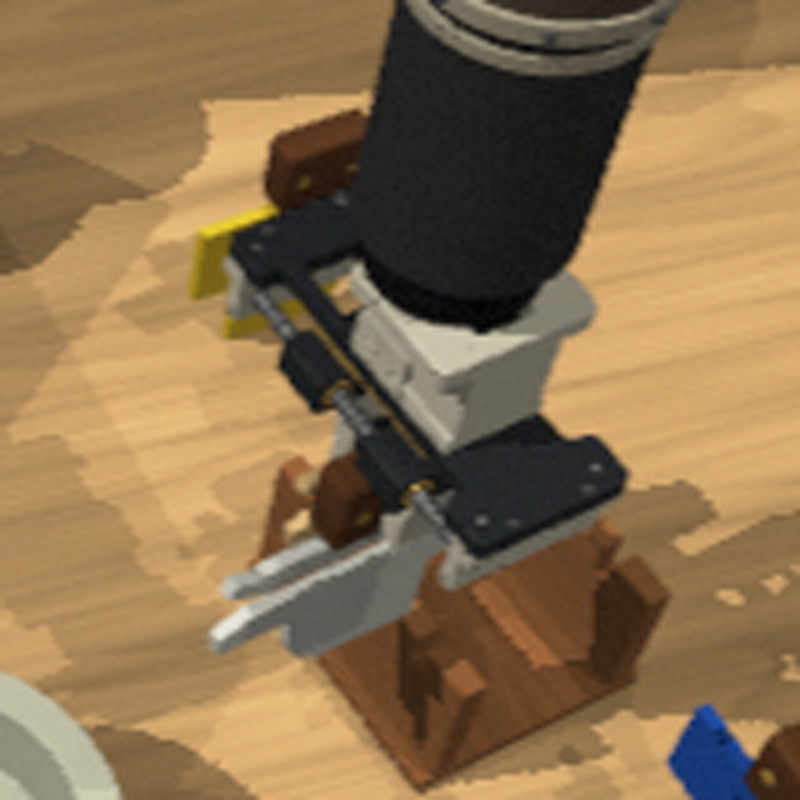

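Request:
{"api": "jog_arm", "payload": {"commands": [[0,0,-10,0],[1.8,-9,-3.5,0],[1.8,-9,-3.5,0],[1.7,-8.5,-4.7,0],[1.7,-8.5,-4.7,0],[1.6,-7.7,-5.8,0],[1.6,-7.7,-5.8,0],[1.7,-8.4,-8.8,0],[1.7,-8.4,-8.8,0],[0,0,0,0]]}}

```text
clock: 8.15
tool_pos: [0.5262, 0.1487, 0.1641]
orientation: [179.7, -0.1, -78.8]
force: [-1.0, -0.5, -4.5]
opening: 0.0241
```

```bash
python3 - <<'E'
from h import *
s=take('scene','s6'); print(s['obs']['clock'],s['obs']['tool_pos'],s['obs']['force'],s['obs']['opening'])
crop('s6',250,60,410,220,5,'c11')
s=take('wrist','w6')
E
```

```text
8.15 [0.52621932 0.14867028 0.16411301] [-0.97599592 -0.45371517 -4.47874825] 0.024084203218070567
```

View pics/c11.png

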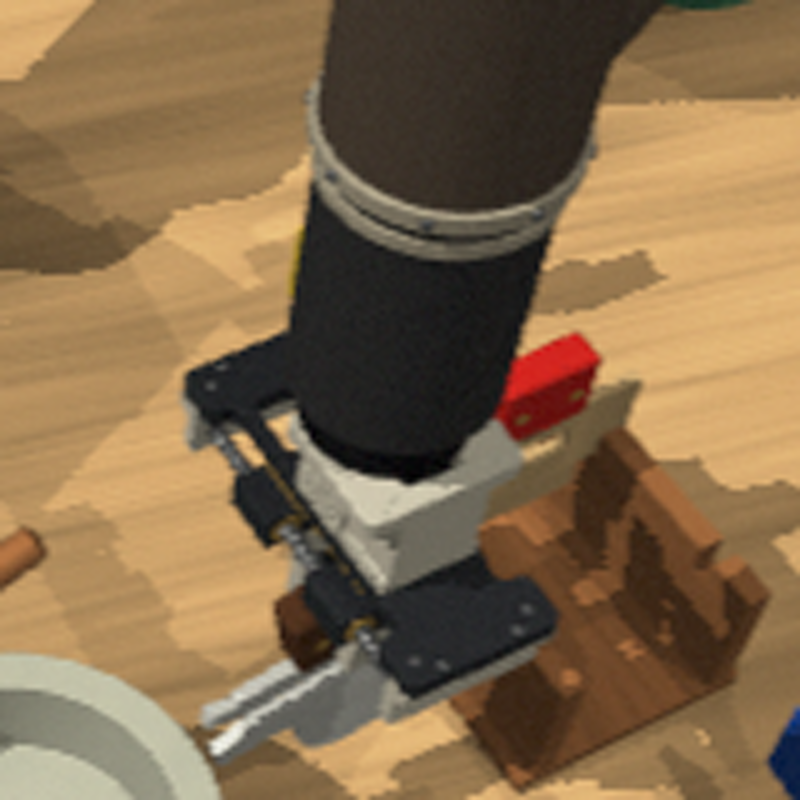

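View pics/w6.png

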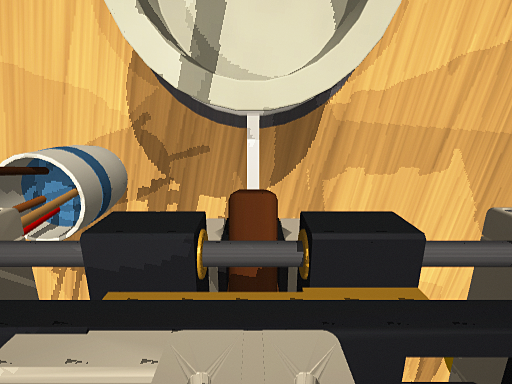

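```bash
cat > tilt.py <<'E'
from h import *
from scipy.optimize import least_squares
from scipy.spatial.transform import Rotation as R
def tw(o,g,th,X,dy=0):   # template point (mm) -> world; grip point g=(gx,gz) at tool (0,dy,-18.8); th = nose-down rad
    T=R.from_euler('xyz',o['orientation'],degrees=True).as_matrix()
    x=X[0]-g[0];z=X[2]-g[1]; c,s=np.cos(th),np.sin(th)
    xx=x*c+z*s; zz=-x*s+z*c   # forward, up
    return np.array(o['tool_pos'])+T@(np.array([xx,-X[1]+dy,-18.8-zz])/1000)
def est(obs,g0=(22,56),fixg=True,th0=0.):
    o=obs[0][0]['obs']
    def f(p): return np.concatenate([proj(s,tw(s['obs'],(g0[0]+p[2],g0[1]+p[3]),p[0],X,p[1]))[0]-q for s,q,X in obs]+[[p[2]/ (1 if fixg else 3),p[3]/(1 if fixg else 3),p[1]]])
    r=least_squares(f,[th0,0,0,0],loss='soft_l1',x_scale=[.1,1,1,1]); return np.degrees(r.x[0]),r.x[1:],f(r.x)[:-3].reshape(-1,2).round(1).tolist()
E
python3 - <<'E'
from tilt import *
for f,n,h in(('w4',(251,92.5),((239,181),(271,181))),('w6',(253,113),((231,190),(277,190)))):
    s=load(f); print(est([(s,n,(105,0,25)),(s,h[0],(55,12,75)),(s,h[1],(55,-12,75))]))
    for th in(0,10,20,33): print(th,[proj(s,tw(s['obs'],(22,56),np.radians(th),X))[0].round(0).tolist() for X in((105,0,25),(55,12,75),(55,-12,75))])
s=load('s6')
for th in(0,10,20,33): print(th,[((proj(s,tw(s['obs'],(22,56),np.radians(th),X))[0]-(250,60))*5).round(0).tolist() for X in((105,0,20),(105,0,-20),(55,12,75),(55,-12,75))])
E
```

```text
(np.float64(8.050086165156248), array([-1.4114326 , -4.67102317,  0.35378019]), [[0.6, 0.3], [-13.6, 0.1], [6.5, 0.1]])
0 [[254.0, 90.0], [228.0, 199.0], [281.0, 199.0]]
10 [[254.0, 103.0], [229.0, 190.0], [280.0, 190.0]]
20 [[254.0, 118.0], [230.0, 183.0], [279.0, 183.0]]
33 [[254.0, 138.0], [231.0, 178.0], [278.0, 178.0]]
(np.float64(14.800718205897702), array([-0.35323694,  1.80377537,  0.38618167]), [[0.3, -0.1], [-2.5, -0.2], [1.9, -0.2]])
0 [[254.0, 90.0], [228.0, 199.0], [281.0, 199.0]]
10 [[254.0, 103.0], [229.0, 190.0], [280.0, 190.0]]
20 [[254.0, 118.0], [230.0, 183.0], [279.0, 183.0]]
33 [[254.0, 138.0], [231.0, 178.0], [278.0, 178.0]]
0 [[182.0, 709.0], [176.0, 751.0], [296.0, 624.0], [269.0, 586.0]]
10 [[193.0, 718.0], [199.0, 752.0], [290.0, 634.0], [263.0, 596.0]]
20 [[208.0, 723.0], [226.0, 750.0], [285.0, 643.0], [258.0, 605.0]]
33 [[233.0, 724.0], [264.0, 740.0], [282.0, 653.0], [256.0, 615.0]]
```

```bash
python3 - <<'E'
from tilt import *
for f,n,h in(('w4',(251,92.5),((239,181),(271,181))),('w6',(253,113),((231,190),(277,190)))):
    s=load(f)
    for th in(0,5,15,20,33): print(f,th,[proj(s,tw(s['obs'],(22,56),np.radians(th),X))[0].round(0).tolist() for X in((105,0,25),(55,12,30),(55,-12,30),(55,12,75),(55,-12,75))])
crop('w4',200,70,310,250,4,'c12');crop('w6',200,90,310,250,4,'c13')
a=cv2.imread('pics/c12.png');b=cv2.imread('pics/c13.png');cv2.imwrite('pics/c14.png',np.hstack([a[:640],b[:640]])[:600])
E
```

```text
w4 0 [[254.0, 90.0], [234.0, 177.0], [274.0, 177.0], [228.0, 199.0], [281.0, 199.0]]
w4 5 [[254.0, 96.0], [234.0, 180.0], [274.0, 180.0], [228.0, 194.0], [281.0, 194.0]]
w4 15 [[254.0, 110.0], [235.0, 187.0], [273.0, 187.0], [229.0, 186.0], [280.0, 186.0]]
w4 20 [[254.0, 118.0], [235.0, 191.0], [273.0, 191.0], [230.0, 183.0], [279.0, 183.0]]
w4 33 [[254.0, 138.0], [236.0, 201.0], [272.0, 201.0], [231.0, 178.0], [278.0, 178.0]]
w6 0 [[254.0, 90.0], [234.0, 177.0], [274.0, 177.0], [228.0, 199.0], [281.0, 199.0]]
w6 5 [[254.0, 96.0], [234.0, 180.0], [274.0, 180.0], [228.0, 194.0], [281.0, 194.0]]
w6 15 [[254.0, 110.0], [235.0, 187.0], [273.0, 187.0], [229.0, 186.0], [280.0, 186.0]]
w6 20 [[254.0, 118.0], [235.0, 191.0], [273.0, 191.0], [230.0, 183.0], [279.0, 183.0]]
w6 33 [[254.0, 138.0], [236.0, 201.0], [272.0, 201.0], [231.0, 178.0], [278.0, 178.0]]
```

View pics/c14.png

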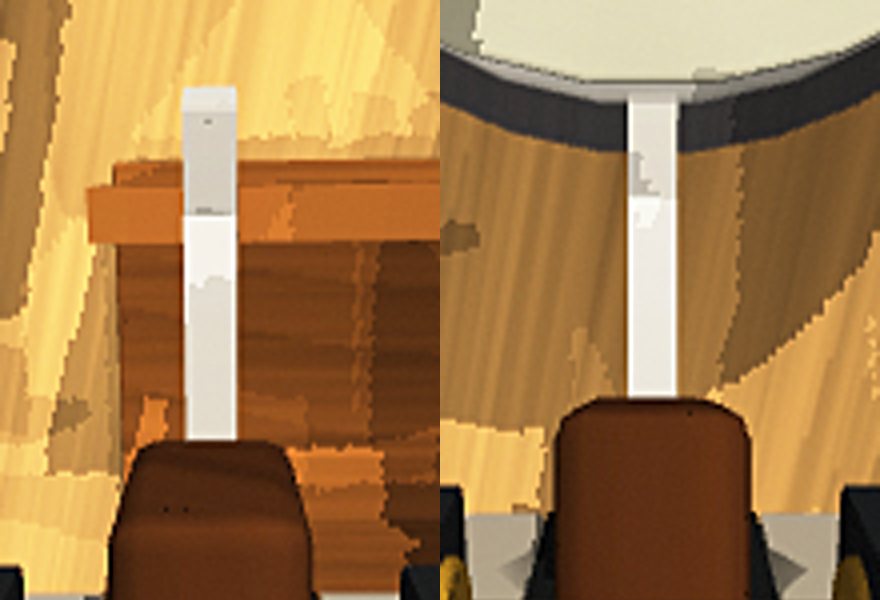

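```bash
python3 - <<'E'
from tilt import *
s=load('w4')
for th in(0,5,10,15,20,25,33): print(th,{X:proj(s,tw(s['obs'],(22,56),np.radians(th),(X[0],0,X[1])))[0][1].round(1) for X in((105,25),(88,25),(88,12),(105,-17),(105,-28),(55,30),(55,75))})
s=load('s6'); 
for th in(10,15,20,25): print(th,[((proj(s,tw(s['obs'],(22,56),np.radians(th),X))[0]-(250,60))*5).round(0).tolist() for X in((88,0,20),(88,0,10),(105,0,-17),(105,0,-25))])
E
```

```text
0 {(105, 25): np.float64(90.2), (88, 25): np.float64(120.7), (88, 12): np.float64(120.2), (105, -17): np.float64(95.0), (105, -28): np.float64(96.0), (55, 30): np.float64(177.4), (55, 75): np.float64(199.2)}
5 {(105, 25): np.float64(96.5), (88, 25): np.float64(125.5), (88, 12): np.float64(126.5), (105, -17): np.float64(105.0), (105, -28): np.float64(106.7), (55, 30): np.float64(180.2), (55, 75): np.float64(194.1)}
10 {(105, 25): np.float64(103.2), (88, 25): np.float64(130.7), (88, 12): np.float64(133.0), (105, -17): np.float64(115.1), (105, -28): np.float64(117.4), (55, 30): np.float64(183.4), (55, 75): np.float64(189.6)}
15 {(105, 25): np.float64(110.3), (88, 25): np.float64(136.3), (88, 12): np.float64(139.9), (105, -17): np.float64(125.1), (105, -28): np.float64(128.1), (55, 30): np.float64(186.8), (55, 75): np.float64(185.9)}
20 {(105, 25): np.float64(117.7), (88, 25): np.float64(142.3), (88, 12): np.float64(146.9), (105, -17): np.float64(135.1), (105, -28): np.float64(138.6), (55, 30): np.float64(190.6), (55, 75): np.float64(182.8)}
25 {(105, 25): np.float64(125.4), (88, 25): np.float64(148.6), (88, 12): np.float64(154.2), (105, -17): np.float64(145.1), (105, -28): np.float64(149.2), (55, 30): np.float64(194.6), (55, 75): np.float64(180.4)}
33 {(105, 25): np.float64(138.0), (88, 25): np.float64(159.1), (88, 12): np.float64(166.1), (105, -17): np.float64(161.1), (105, -28): np.float64(165.9), (55, 30): np.float64(201.4), (55, 75): np.float64(177.9)}
10 [[223.0, 701.0], [224.0, 710.0], [199.0, 750.0], [200.0, 757.0]]
15 [[230.0, 703.0], [233.0, 711.0], [211.0, 749.0], [214.0, 755.0]]
20 [[237.0, 704.0], [242.0, 711.0], [225.0, 748.0], [228.0, 753.0]]
25 [[245.0, 704.0], [251.0, 710.0], [238.0, 745.0], [243.0, 750.0]]
```

Request:
{"api": "jog_arm", "payload": {"commands": [[0,0,15,0],[0,0,16,0],[0,0,15,0],[0,0,0,0],[-2.3,11.5,0,0],[-2.3,11.5,0,0],[-2.3,11.5,0,0],[-2.3,11.5,0,0],[0,0,0,0],[0,0,-8,0]]}}

```text
clock: 9.08
tool_pos: [0.5188, 0.1988, 0.2056]
orientation: [-179.9, 0.0, -78.6]
force: [0.4, -0.4, -3.0]
opening: 0.024
```

Request:
{"api": "jog_arm", "payload": {"commands": [[0,0,-4,0],[1.3,-6.3,-3.7,0],[1.3,-6.3,-3.8,0],[1.2,-5.7,-4.3,0],[1.2,-5.7,-4.3,0],[1.1,-5.3,-5,0],[1.1,-5.3,-5,0],[0.6,-3,-6,0],[0,0,0,0],[0,0,0,0]]}}

```text
clock: 9.92
tool_pos: [0.5269, 0.1569, 0.1691]
orientation: [180.0, -0.2, -78.7]
force: [2.8, -8.6, 4.9]
opening: 0.0239
```

```bash
python3 - <<'E'
from h import *
s=take('scene','s7'); print(s['obs']['clock'],s['obs']['tool_pos'],s['obs']['force'],s['obs']['opening'])
s=take('wrist','w7')
crop('s7',250,60,410,220,4,'c15');crop('w7',190,70,320,230,4,'c16')
a=cv2.imread('pics/c15.png')[:600];b=cv2.imread('pics/c16.png')[:600];cv2.imwrite('pics/c17.png',cv2.resize(np.hstack([a,b]),None,fx=.68,fy=.68) if 0 else b);cv2.imwrite('pics/c15.png',a)
E
```

```text
9.9167 [0.5268522  0.1568587  0.16906559] [ 2.79028746 -8.61573358  4.86961326] 0.023888734624026856
```

View pics/c15.png

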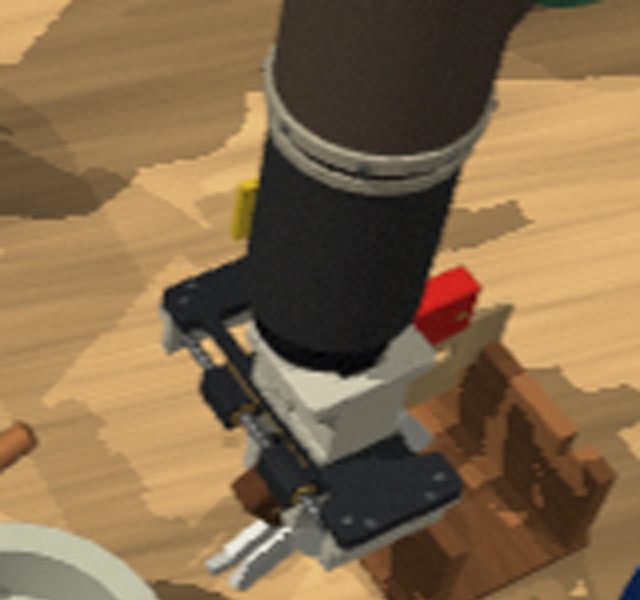

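View pics/c17.png

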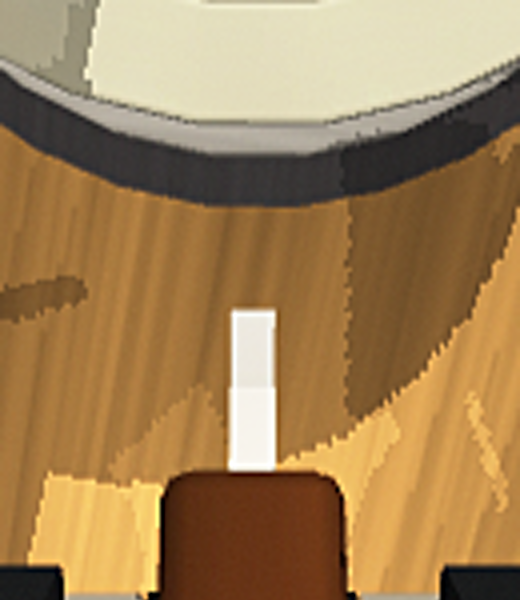

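```bash
python3 - <<'E'
from tilt import *
W=load('w7');S=load('s7')
q=lambda x,y:(190+(x+.5)/4-.5,70+(y+.5)/4-.5); r=lambda x,y:(250+(x+.5)/4-.5,60+(y+.5)/4-.5)
ob=[(W,q(231,310),(105,4,25)),(W,q(276,310),(105,-4,25)),(W,q(163,474),(55,12,75)),(W,q(344,474),(55,-12,75)),(S,r(212,565),(105,0,21)),(S,r(237,583),(105,0,-21))]
print(est(ob,fixg=False,th0=.5,g0=(23.7,56))); print(est(ob[:4],fixg=False,th0=.5,g0=(23.7,56)));print(W['obs']['tool_pos'])
E
```

```text
(np.float64(34.28792612182647), array([-0.51559293,  3.62960938,  1.12959411]), [[0.2, 0.1], [-0.2, 0.0], [-0.4, -0.0], [1.0, -0.1], [-0.3, 1.1], [0.1, 0.0]])
(np.float64(34.120107641863115), array([-0.55093742,  3.1453293 ,  2.38576066]), [[0.2, 0.0], [-0.3, 0.0], [-0.3, -0.1], [0.7, -0.1]])
[0.5268502  0.15692063 0.16911847]
```

```bash
cat > goal.py <<'E'
from tilt import *
from fit1 import jf
def arm(): return np.load('jf.npy')
def tcp_for(d,dz,dy,th,g,p=None):
    """TCP so that template origin is at upper stud + d along arm, dz square; plate tilt th(rad), grip g"""
    p=arm() if p is None else p
    U=jf(p,.26,-.018,0); ex=jf(p,1,0,0)-jf(p,0,0,0); ez=jf(p,0,0,1)-jf(p,0,0,0); ey=jf(p,0,1,0)-jf(p,0,0,0)
    O=U+d*ex+dz*ez+dy*ey
    f=np.array([-np.cos(p[2]),-np.sin(p[2]),0]); c,s=np.cos(th),np.sin(th)
    xx=(g[0]*c+g[1]*s)/1e3; zz=(-g[0]*s+g[1]*c)/1e3
    return O+f*xx+np.array([0,0,zz-.0188])
E
python3 - <<'E' | tail -12
from goal import *
p=arm();print('arm',p,np.degrees(p[2:4]))
for d in(.16,.14,.1,.05,0): print(d,tcp_for(d,0,0,np.radians(33.5),(27.2,57.3)).round(4))
T=load('top0');S=load('scene0')
print('pot',tri((T,(206,125)),(S,(352,262))))
E
```

```text
[ 0.6275 -0.1352  0.2495] [0.0002 0.0002]
dist 0.061976278110484305 95.64532554262239
jig [ 0.59049203 -0.30896706  1.67212656  0.56701617  0.0541102 ] [95.80579467 32.48763319]
[[0.3, 0.4], [-0.1, -0.5], [0.3, 0.1], [0.4, -0.2], [0.5, -0.3], [-0.1, 0.2], [-0.2, -0.1], [0.2, 0.2]]
upper [ 0.58621478 -0.08895928  0.28065056] lower [ 0.59133437 -0.13931011  0.24842351]
arm [ 0.59049203 -0.30896706  1.67212656  0.56701617  0.0541102 ] [95.80579467 32.48763319]
0.16 [ 0.5781 -0.0087  0.3806]
0.14 [ 0.5798 -0.0255  0.3698]
0.1 [ 0.5832 -0.0591  0.3483]
0.05 [ 0.5874 -0.101   0.3215]
0 [ 0.5917 -0.143   0.2946]
pot (array([0.70447123, 0.18592682, 0.06891419]), [np.float64(0.0018564131827582971), np.float64(0.0018564131827583038)])
```

Request:
{"api": "jog_arm", "payload": {"commands": [[0,-1,10,0],[0,0,25,0],[0,0,30,0],[0,0,30,-0.9],[4,-10,30,-0.9],[8,-20,28,-0.9],[10,-26,25,-0.9],[10,-28,22,-0.9],[8,-25,18,-0.9],[8,-22,15,-0.9]]}}

```text
clock: 10.85
tool_pos: [0.574, 0.0257, 0.4026]
orientation: [180.0, 0.0, -85.1]
force: [0.4, 0.7, -3.9]
opening: 0.0238
```

```bash
sed -i "s/def arm().*/def arm(): return np.array([.5867,-.308,1.657,.575,.06])/" goal.py; python3 - <<'E' | tail -3
from goal import *
s=take('wrist','w8');s=take('scene','s8');s=take('wrist','w8'); print(s['obs']['clock'],s['obs']['tool_pos'],s['obs']['orientation'],np.abs(s['obs']['qvel']).max(),s['obs']['force'])
s=take('scene','s8'); print(s['obs']['tool_pos'])
crop('s8',200,40,330,220,4,'c18')
cv2.imwrite('pics/c18.png',cv2.imread('pics/c18.png')[120:])
E
```

```text
upper [ 0.58621478 -0.08895928  0.28065056] lower [ 0.59133437 -0.13931011  0.24842351]
10.95 [0.5752342  0.02435123 0.4035513 ] [-1.79897788e+02 -4.17901232e-02 -8.52088679e+01] 3.8753879777088316 [ 0.60389616  0.49998853 -4.23533491]
[0.57441079 0.02584941 0.40179286]
```

View pics/c18.png

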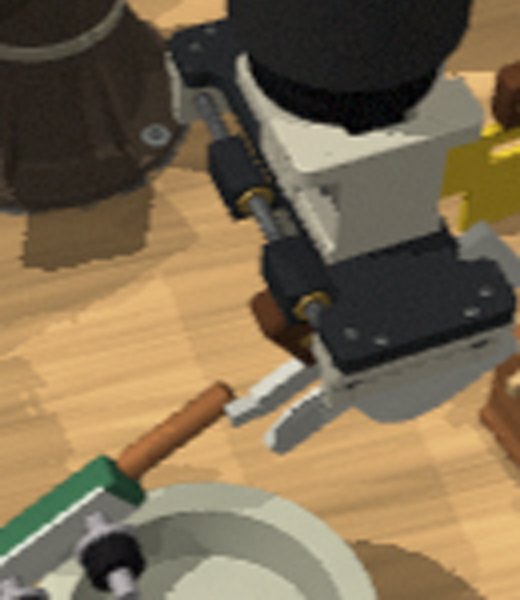

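View pics/w8.png

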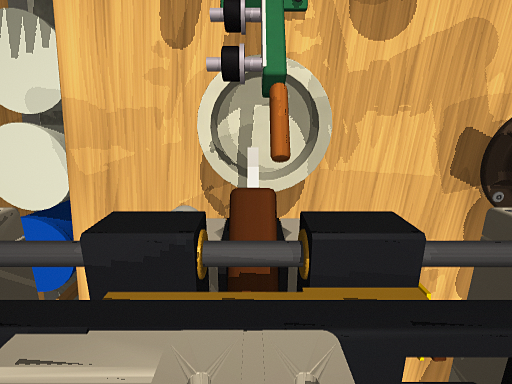

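```bash
python3 - <<'E'
from h import *
crop('w8',190,0,320,200,4,'c19')
a=cv2.imread('pics/c19.png');cv2.imwrite('pics/c19a.png',a[:440]);cv2.imwrite('pics/c19b.png',a[440:])
E
```

```text
(no output)
```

View pics/c19a.png

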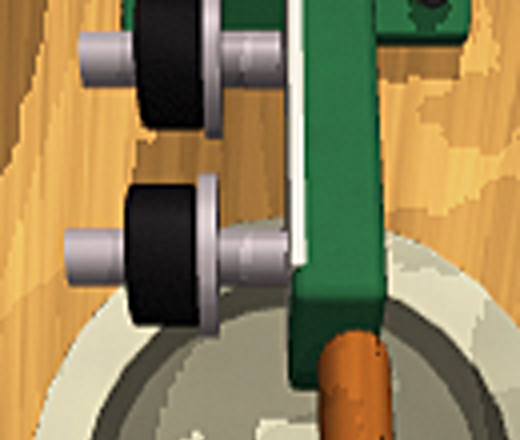

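View pics/c19b.png

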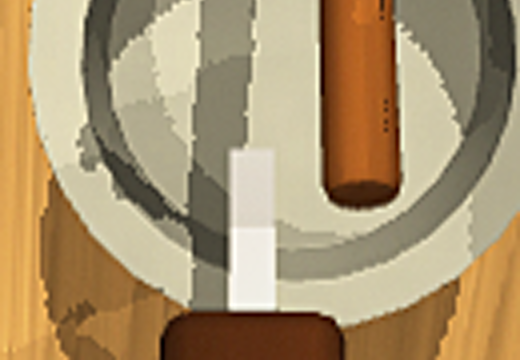

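```bash
cat > fit4.py <<'E'
import fit2 as F
from fit2 import *
V=load('w8'); e=lambda *p:u((190,0),4,p)
ca,sa=.017*.839,.017*.544
O1=[(W,c5(395,462),.26,-.010,0),(W,c5(418,200),.2,-.010,0),(W,c5(112,437),.26,L,0),(W,c5(157,173),.2,L,0),
(W,c5(393,535),.285,-.010,.017),(W,c5(502,545),.285,.010,.017),(W,c5(300,355),.26-ca,-.0275,sa),(W,c5(335,92),.2-ca,-.0275,sa),(W,c5(290,553),.26+ca,-.0275,-sa),(W,c5(323,285),.2+ca,-.0275,-sa)]
O2=[(V,e(289,252),.26,-.010,0),(V,e(286,59),.2,-.010,0),(V,e(66,257),.26,L,0),(V,e(80,58),.2,L,0),(V,e(290,298),.285,-.010,.017),(V,e(384,298),.285,.010,.017),(V,e(208,176),.26-ca,-.0275,sa),(V,e(208,335),.26+ca,-.0275,-sa),(V,e(290,386),.285,-.010,-.017)]
O3=[(S,b1(300,235),.26,-.010,0),(S,b1(130,360),.2,-.010,0),(S,b1(374,398),.26,L,0),(S,b1(201,524),.2,L,0),(S,b1(330,178),.285,-.010,.017),(S,b1(322,113),.285,.010,.017),
(T,b2(345,212),.26,-.010,0),(T,b2(475,212),.2,-.010,0),(T,b2(328,77),.26,L,0),(T,b2(460,82),.2,L,0)]
for n,o in(('all',O1+O2+O3),('wr',O1+O2),('V',O2)):
    F.O=o; r3=least_squares(G,[.5867,-.308,1.657,.575,.06],loss='soft_l1');print(n,r3.x.round(4),np.degrees(r3.x[2:4]).round(2),'upper',jf(r3.x,.26,-.018,0).round(4),'lower',jf(r3.x,.2,-.018,0).round(4));print(G(r3.x).reshape(-1,2).round(1).tolist())
import tilt
ob=[(V,e(231,590),(105,4,25)),(V,e(275,590),(105,-4,25)),(V,e(163,755),(55,12,75)),(V,e(344,755),(55,-12,75))]
print(tilt.est(ob,fixg=False,th0=.58,g0=(27.2,57.3)))
E
python3 fit4.py | tail -7
```

```text
all [ 0.5859 -0.3076  1.6536  0.5794  0.0602] [94.74 33.2 ] upper [ 0.5858 -0.0893  0.2834] lower [ 0.59   -0.1394  0.2505]
[[-0.2, 0.5], [0.4, 0.0], [0.5, -0.2], [0.1, -0.2], [-1.2, -1.1], [0.6, -0.7], [0.8, -0.1], [0.3, 0.0], [-0.1, -0.1], [-0.3, 0.1], [-0.6, 1.3], [-0.4, 0.1], [0.3, 0.0], [0.0, 0.4], [-0.0, -0.9], [0.6, -1.0], [0.3, -0.1], [0.7, 0.3], [-1.1, 2.5], [1.4, 1.0], [0.8, 1.0], [0.5, 0.6], [-0.6, 0.6], [2.4, -1.0], [0.1, -0.7], [-0.0, 0.7], [0.4, 0.7], [0.2, -0.9], [0.4, -0.9]]
wr [ 0.586  -0.3092  1.6536  0.5695  0.0607] [94.74 32.63] upper [ 0.5858 -0.0895  0.2812] lower [ 0.59   -0.1399  0.2488]
[[-0.2, 0.4], [0.4, -0.2], [0.4, -0.3], [-0.1, -0.4], [-1.1, -0.9], [0.5, -0.6], [0.9, -0.1], [0.4, -0.1], [0.0, -0.2], [-0.2, -0.1], [-0.7, 1.5], [-0.5, 0.1], [0.1, 0.2], [-0.3, 0.4], [-0.1, -0.4], [0.3, -0.5], [0.4, 0.2], [0.8, 0.3], [-1.2, 2.4]]
V [ 0.5862 -0.3125  1.6541  0.5521  0.0613] [94.77 31.63] upper [ 0.5857 -0.0904  0.2774] lower [ 0.5899 -0.1413  0.2459]
[[-0.5, 1.1], [-0.3, -0.6], [0.3, -0.1], [-0.3, -0.2], [0.0, -0.3], [0.0, -0.3], [0.8, 0.1], [1.2, -0.2], [-1.1, 1.6]]
(np.float64(33.996417075454765), array([-0.62878617, -0.13430232,  1.20172268]), [[0.2, 0.0], [-0.1, 0.0], [-0.3, 0.0], [0.6, -0.0]])
```

```bash
python3 - <<'E' | tail -8
from goal import *
p=np.array([.586,-.3085,1.6536,.575,.06])
print(get_obs()['tool_pos'])
for d in(.2,.16,.13,.1,.05,0): print(d,tcp_for(d,0.0,0,np.radians(34),(27.1,58.5),p).round(4))
E
```

```text
upper [ 0.58621478 -0.08895928  0.28065056] lower [ 0.59133437 -0.13931011  0.24842351]
[0.57381831 0.0267745  0.40074921]
0.2 [0.5766 0.0227 0.4057]
0.16 [ 0.5794 -0.0107  0.384 ]
0.13 [ 0.5814 -0.0358  0.3676]
0.1 [ 0.5835 -0.0609  0.3513]
0.05 [ 0.587  -0.1027  0.3241]
0 [ 0.5905 -0.1446  0.2969]
```

Request:
{"api": "jog_arm", "payload": {"commands": [[0.9,-9,-5,0],[0.9,-9,-5,0],[0.9,-9,-5,0],[0.9,-9,-5,0],[0.9,-9,-5,0],[0.9,-9,-5,0],[0.8,-8,-5,0],[0.8,-8,-5,0],[0,0,0,0],[0,0,0,0]]}}

```text
clock: 11.88
tool_pos: [0.5811, -0.0431, 0.3614]
orientation: [180.0, -0.0, -85.0]
force: [0.4, -0.3, -3.7]
opening: 0.0239
```

```bash
python3 - <<'E'
from h import *
s=take('wrist','w9');s2=take('scene','s9'); print(s['obs']['clock'],s['obs']['tool_pos'],s2['obs']['tool_pos'],s['obs']['orientation'],s['obs']['force'])
crop('w9',190,30,320,200,5,'c20');cv2.imwrite('pics/c20.png',cv2.imread('pics/c20.png')[:600] if 0 else cv2.resize(cv2.imread('pics/c20.png'),None,fx=.7,fy=.7))
crop('s9',180,110,320,240,5,'c21')
cv2.imwrite('pics/c21.png',cv2.imread('pics/c21.png')[:600])
E
```

```text
11.8833 [ 0.58110691 -0.04307766  0.36142496] [ 0.58125884 -0.04273266  0.36184841] [ 1.79961349e+02 -2.94808521e-03 -8.50451186e+01] [ 0.37236465 -0.26420819 -3.67069751]
```

View pics/c20.png

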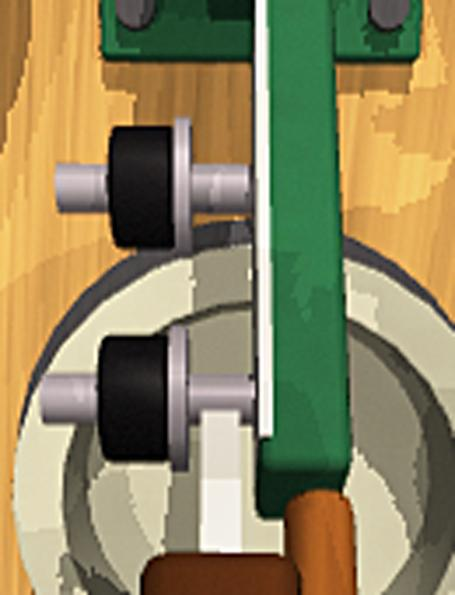

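View pics/c21.png

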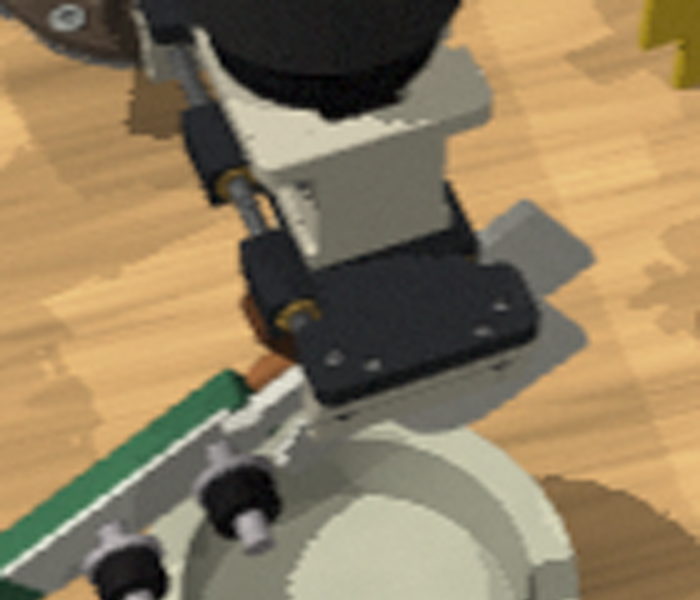

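```bash
python3 - <<'E' | tail -8
from goal import *
s=load('s9');s['obs']['tool_pos']=np.array([.5812,-.043,.3615]);s['obs']['orientation']=np.array([180,0,-85.1])
q=lambda X:((proj(s,tw(s['obs'],(27.1,58.5),np.radians(34),X,-.6))[0]-(180,110)+.5)*5-.5).round(0).tolist()
for X in((105,0,25),(105,4,25),(105,4,17),(87,4,9),(105,4,-17),(105,4,-25),(87,4,-9)): print(X,q(X))
p=np.array([.586,-.3085,1.6536,.575,.06])
print(((proj(s,np.array([jf(p,.26,-.018,0),jf(p,.26,-.01,0),jf(p,.26,-.06,0)]))-(180,110)+.5)*5).round(0).tolist())
E
```

```text
(105, 0, 25) [224.0, 433.0]
(105, 4, 25) [227.0, 441.0]
(105, 4, 17) [239.0, 446.0]
(87, 4, 9) [284.0, 427.0]
(105, 4, -17) [286.0, 468.0]
(105, 4, -25) [296.0, 473.0]
(87, 4, -9) [308.0, 439.0]
[[226.0, 469.0], [219.0, 453.0], [261.0, 553.0]]
```

```bash
python3 - <<'E'
from h import *
crop('s9',205,175,255,225,12,'c22')
E
```

```text
(no output)
```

View pics/c22.png

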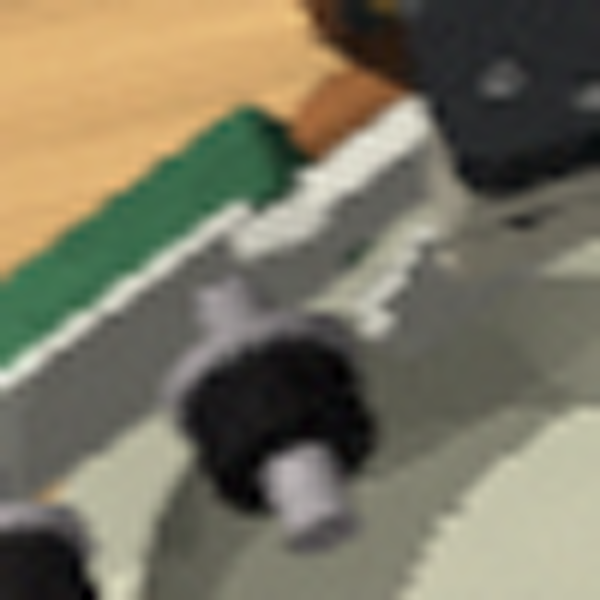

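Request:
{"api": "jog_arm", "payload": {"commands": [[0.5,-5.9,-3.8,0],[0.5,-5.9,-3.8,0],[0.5,-5.9,-3.8,0],[0.5,-5.9,-3.8,0],[0.5,-5.9,-3.8,0],[0.5,-5.9,-3.8,0],[0.5,-5.9,-3.8,0],[0.5,-5.9,-3.8,0],[0.5,-5.9,-3.8,0],[0,0,0,0]]}}

```text
clock: 12.82
tool_pos: [0.5853, -0.0965, 0.3265]
orientation: [179.9, -0.0, -85.0]
force: [0.4, -0.9, -3.8]
opening: 0.0238
```

```bash
python3 - <<'E'
from h import *
s=take('wrist','w10');s2=take('scene','s10'); print(s['obs']['clock'],s['obs']['tool_pos'],s2['obs']['tool_pos'],s['obs']['orientation'],s['obs']['force'],s['obs']['moment'])
crop('w10',190,30,320,200,5,'c20');cv2.imwrite('pics/c23.png',cv2.resize(cv2.imread('pics/c20.png'),None,fx=.7,fy=.7))
crop('s10',180,150,260,230,7,'c24')
E
```

```text
12.8167 [ 0.58533277 -0.09654808  0.32654571] [ 0.58545479 -0.09616161  0.32707096] [ 1.79911032e+02 -5.15930234e-04 -8.50339169e+01] [ 0.39935185 -0.88325372 -3.84108042] [-0.07025999  0.13264518  0.00964246]
```

View pics/c23.png

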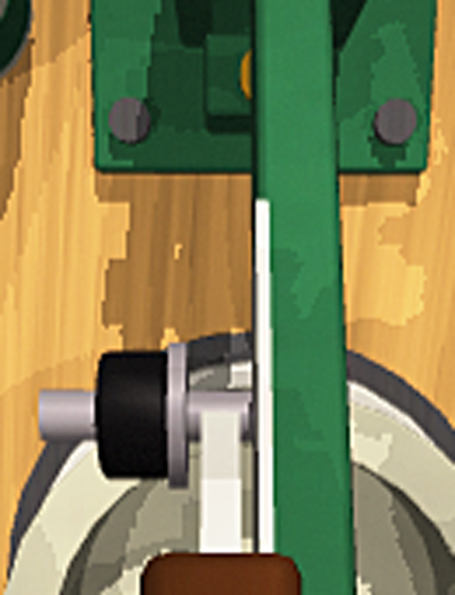

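View pics/c24.png

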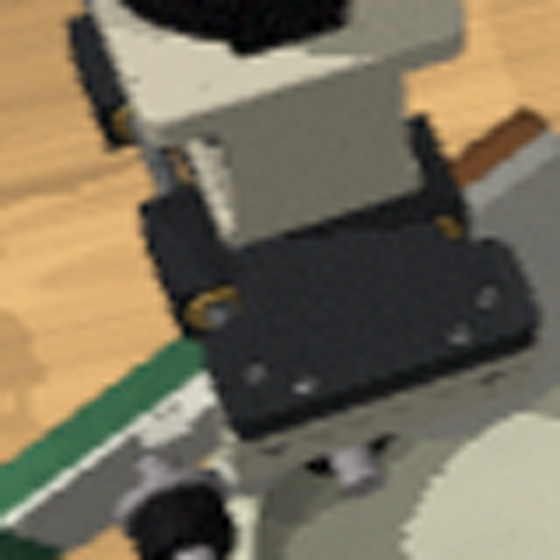

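Request:
{"api": "jog_arm", "payload": {"commands": [[0.4,-4.8,-3.1,0],[0.4,-4.8,-3.1,0],[0.4,-4.8,-3.1,0],[0.4,-4.8,-3.1,0],[0.4,-4.8,-3.1,0],[0.4,-4.8,-3.1,0],[0.4,-4.8,-3.1,0],[0.4,-4.8,-3.1,0],[0.4,-4.8,-3.1,0],[0,0,0,0]]}}

```text
clock: 13.75
tool_pos: [0.589, -0.1396, 0.2988]
orientation: [179.9, 0.0, -85.0]
force: [-0.6, 0.1, -4.1]
opening: 0.0237
```

```bash
python3 - <<'E'
from h import *
s=take('wrist','w11');s2=take('scene','s11'); print(s['obs']['clock'],s['obs']['tool_pos'],s2['obs']['tool_pos'],s['obs']['orientation'],s['obs']['force'],s['obs']['moment'])
crop('w11',190,30,320,200,5,'c20');cv2.imwrite('pics/c25.png',cv2.resize(cv2.imread('pics/c20.png'),None,fx=.7,fy=.7))
crop('s11',170,150,270,250,6,'c26')
E
```

```text
13.75 [ 0.58898236 -0.1395636   0.29881327] [ 0.5890797  -0.13922403  0.29922736] [ 1.79924068e+02  2.75537345e-03 -8.50273598e+01] [-0.61699167  0.13542348 -4.10219696] [-0.07160121  0.1013571   0.00838222]
```

View pics/c25.png

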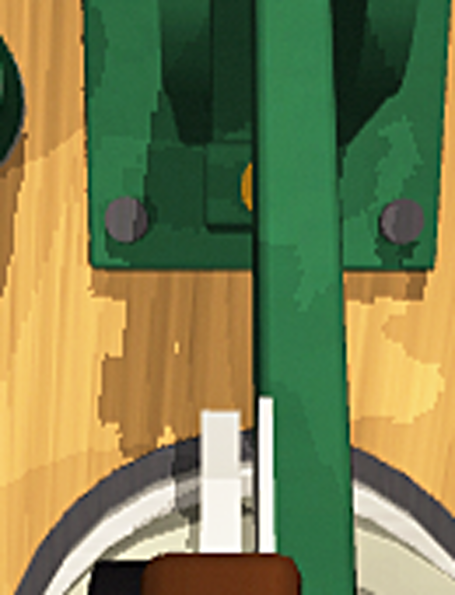

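View pics/c26.png

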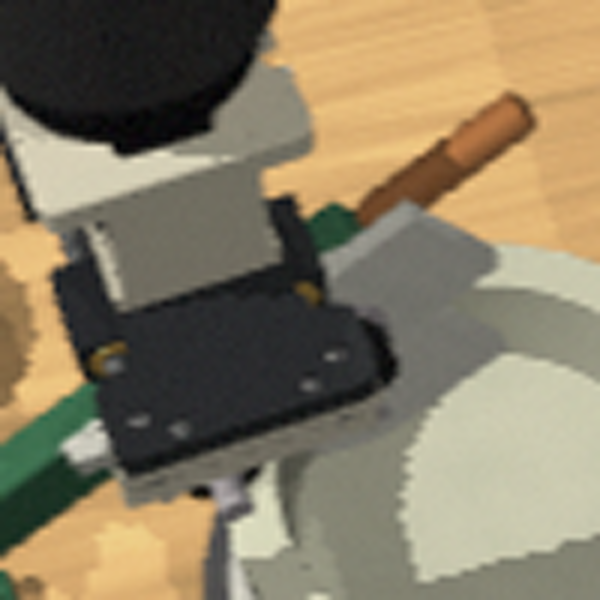

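Request:
{"api": "jog_arm", "payload": {"commands": [[0.1,-1.2,-0.8,0],[0.1,-1.2,-0.8,0],[0.1,-1.2,-0.8,0],[0.1,-1.2,-0.8,0],[0.1,-1.2,-0.8,0],[0,0,0,0],[0,0,0,0],[0,0,0,0],[0,0,0,0],[0,0,0,0]]}}

```text
clock: 14.68
tool_pos: [0.59, -0.1427, 0.2965]
orientation: [-179.9, 0.2, -84.9]
force: [-2.0, 9.6, 2.7]
opening: 0.0239
```

Request:
{"api": "jog_arm", "payload": {"commands": [[0,0,0,0],[0,0,0,0],[0,0,0,0],[0,0,0,0],[0,0,0,0],[0,0,0,0],[0,0,0,0],[0,0,0,0],[0,0,0,0],[0,0,0,0]], "fingers": 70}}

```text
clock: 15.52
tool_pos: [0.5898, -0.1448, 0.2957]
orientation: [180.0, -0.0, -85.0]
force: [0.5, 0.4, -0.1]
opening: 0.07
```

```bash
python3 - <<'E'
from h import *
s=take('wrist','w12');s2=take('scene','s12'); print(s['obs']['clock'],s['obs']['tool_pos'],s['obs']['force'],s['obs']['opening'])
crop('s12',170,150,270,250,6,'c27')
E
```

```text
15.5167 [ 0.58979308 -0.14477386  0.29574292] [ 0.54353841  0.42478939 -0.05083086] 0.0699731658884247
```

View pics/w12.png

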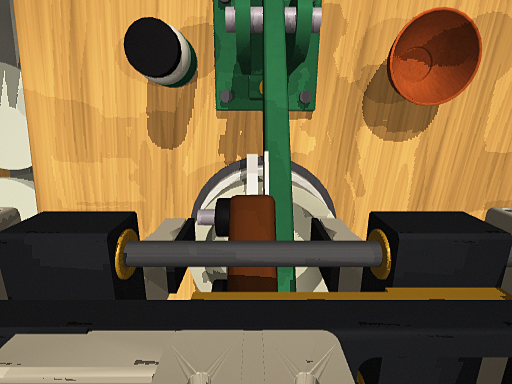

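View pics/c27.png

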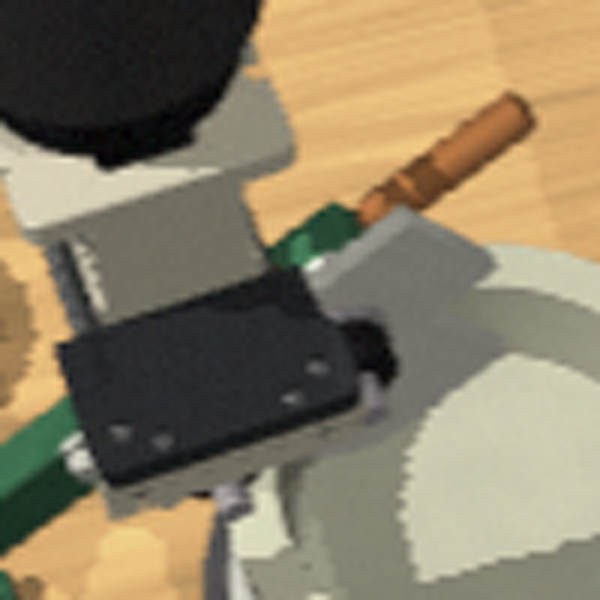

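Request:
{"api": "jog_arm", "payload": {"commands": [[0,0,8,0],[0,0,14,0],[0,0,20,0],[0,0,25,0],[0,0,25,0],[0,15,25,0],[0,20,20,0],[0,25,10,0],[0,25,5,0],[-5,25,0,0]]}}

```text
clock: 16.45
tool_pos: [0.5854, -0.0339, 0.4497]
orientation: [-179.9, -0.0, -85.0]
force: [0.3, 0.1, -1.0]
opening: 0.0701
```

Request:
{"api": "jog_arm", "payload": {"commands": [[-5,25,0,0],[-10,25,0,0],[-10,20,0,0],[-10,10,0,0],[0,0,0,0],[0,0,0,0],[0,0,0,0],[0,0,0,0],[0,0,0,0],[0,0,0,0]]}}

```text
clock: 17.28
tool_pos: [0.5501, 0.0447, 0.4476]
orientation: [180.0, -0.0, -85.0]
force: [0.7, 0.6, 0.2]
opening: 0.0698
```

```bash
python3 - <<'E'
from h import *
s=take('wrist','w13');s2=take('scene','s13');s3=take('top','t13'); print(s['obs']['clock'],s['obs']['tool_pos'],s['obs']['orientation'],s['obs']['force'],s['obs']['opening'])
crop('s13',170,150,270,250,7,'c28');crop('w13',180,0,330,180,4,'c29')
cv2.imwrite('pics/c29.png',cv2.imread('pics/c29.png')[:600]); crop('t13',240,120,340,190,7,'c30')
E
```

```text
17.2833 [0.55005786 0.04469967 0.44755947] [ 1.79975985e+02 -1.02253082e-02 -8.50455430e+01] [0.69995221 0.63680857 0.24017366] 0.06984547676992094
```

View pics/c28.png

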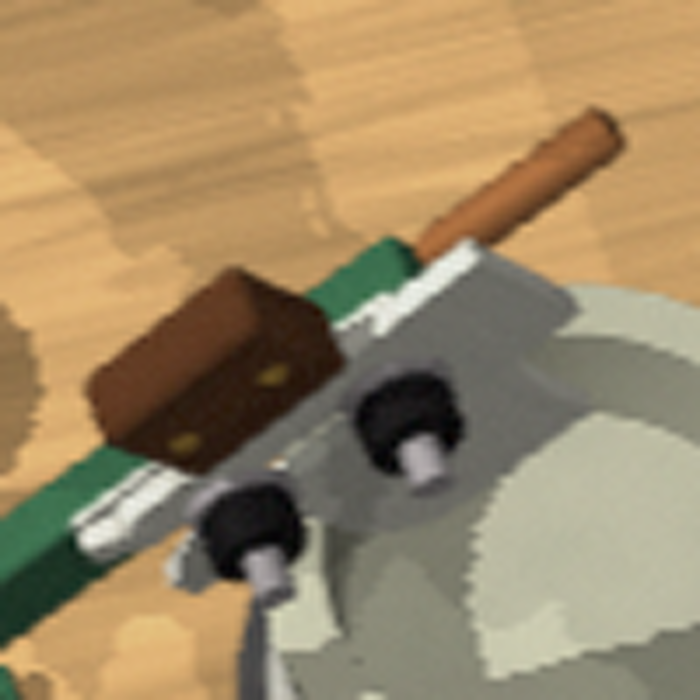

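View pics/c29.png

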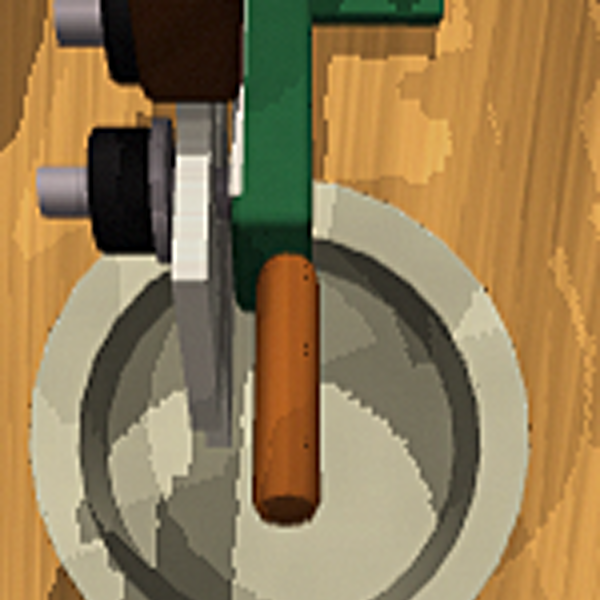

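View pics/c30.png

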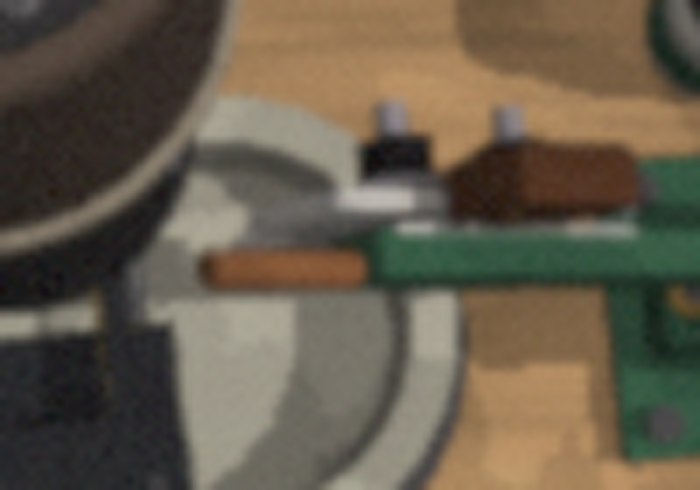

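Request:
{"api": "jog_arm", "payload": {"commands": [[5,-10,0,0],[5,-15,0,0],[5,-15,0,0],[5,-10,0,0],[0,0,0,0],[0,0,0,0],[0,0,0,0],[0,0,0,0],[0,0,0,0],[0,0,0,0]]}}

```text
clock: 18.27
tool_pos: [0.5697, -0.0043, 0.4479]
orientation: [-180.0, 0.0, -84.9]
force: [0.6, 0.9, 0.2]
opening: 0.0698
```

```bash
python3 - <<'E'
from h import *
s=take('wrist','w14'); print(s['obs']['clock'],s['obs']['tool_pos'],s['obs']['orientation'],s['obs']['force'],s['obs']['opening'])
crop('w14',190,20,310,170,6,'c31')
cv2.imwrite('pics/c31.png',cv2.imread('pics/c31.png')[:600])
E
```

```text
18.2667 [ 0.56968393 -0.00432002  0.44788411] [-1.79988597e+02  5.01643782e-03 -8.49452473e+01] [0.57125218 0.9092654  0.24273292] 0.06983444462322444
```

View pics/c31.png

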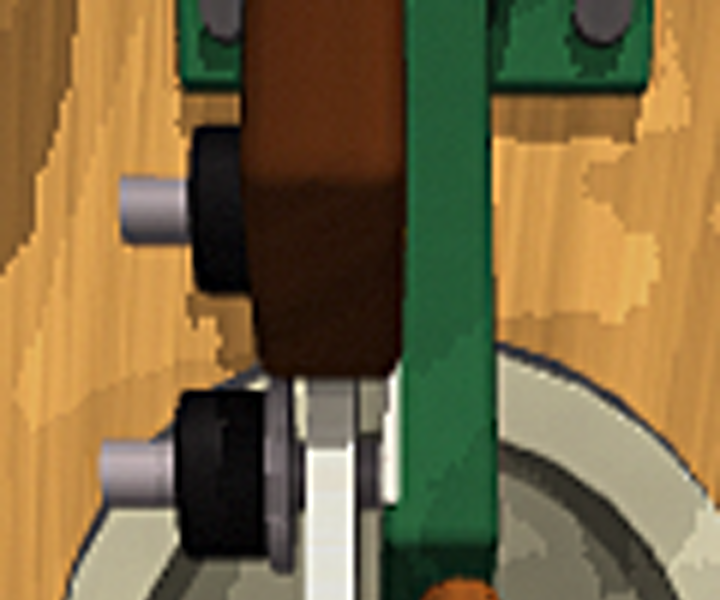

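View pics/w14.png

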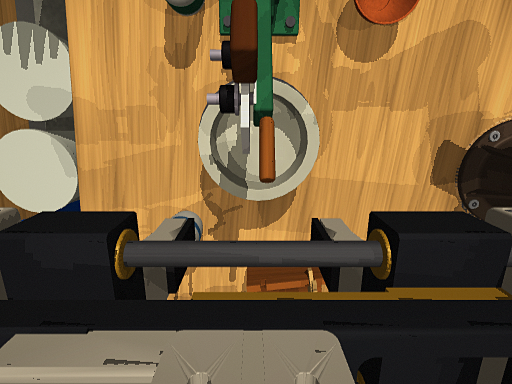

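```bash
cat > final.py <<'E'
from goal import *
A=load('w13');B=load('s13');C=load('w14')
p=np.array([.586,-.3085,1.6536,.575,.06])
a=lambda x,y:(180+(x+.5)/4-.5,(y+.5)/4-.5); b=lambda x,y:(170+(x+.5)/7-.5+.5,150+(y+.5)/7-.5+.75); c=lambda x,y:(190+(x+.5)/6-.5,20+(y+.5)/6-.5)
ob=[(A,a(172,280),(-50,4,25)),(A,a(210,280),(-50,-4,25)),(A,a(197,435),(-50,4,-30)),(A,a(230,445),(-50,-4,-30)),(A,a(141,100),(-5,12,30)),(A,a(238,100),(-5,-12,30)),
(C,c(265,376),(-5,12,30)),(C,c(393,374),(-5,-12,30)),(C,c(243,182),(-5,12,75)),(C,c(405,182),(-5,-12,75)),
(B,b(88,386),(55,-12,75)),(B,b(235,268),(-5,-12,75)),(B,b(252,347),(-5,12,75)),(B,b(108,437),(55,12,75)),(B,b(345,358),(-5,12,30)),(B,b(200,472),(55,12,30)),(B,b(475,240),(-50,0,25))]
U=jf(p,.26,-.018,0);M=np.stack([jf(p,1,0,0)-jf(p,0,0,0),jf(p,0,1,0)-jf(p,0,0,0),jf(p,0,0,1)-jf(p,0,0,0)],1)
def W(v,X):
    t=np.array([-X[0],-X[1],X[2]])/1e3
    return U+M@(np.array(v[:3])/1e3+R.from_rotvec(v[3:]).as_matrix()@t)
def f(v,o=ob): return np.concatenate([proj(s,W(v,X))[0]-q for s,q,X in o])
for n,o in(('all',ob),('wrist',ob[:10]),('scene',ob[10:])):
    r=least_squares(f,[0]*6,x_scale=[1,1,1,.05,.05,.05],loss='soft_l1',kwargs=dict(o=o));J=r.jac;cov=np.sqrt(np.diag(np.linalg.pinv(J.T@J)))
    print(n,'mm',r.x[:3].round(1),'rot rad',r.x[3:].round(3),'sd',cov.round(2));print(f(r.x,o).reshape(-1,2).round(1).tolist())
E
python3 final.py | tail -6
```

```text
all mm [2.6 0.6 0.8] rot rad [ 0.02  -0.029  0.017] sd [1.61 0.95 1.78 0.02 0.02 0.02]
[[0.5, 0.4], [-0.2, 0.2], [0.1, -1.0], [-0.8, -3.7], [0.1, 3.3], [1.4, 2.6], [-1.1, 2.9], [1.9, 2.6], [-2.0, -1.7], [-0.2, -2.4], [-2.5, -1.3], [-1.1, -2.1], [0.7, -3.5], [-1.5, 1.4], [1.3, 0.6], [-0.1, 1.2], [-0.9, 0.3]]
wrist mm [2.5 0.7 5.1] rot rad [0.016 0.031 0.015] sd [5.31 1.21 4.42 0.02 0.04 0.02]
[[0.5, 0.6], [-0.1, 0.4], [0.0, -3.3], [-0.8, -5.9], [-0.3, 1.0], [1.5, 0.4], [-1.2, 1.6], [2.2, 1.4], [-2.0, -1.4], [0.4, -2.0]]
scene mm [ -4.7  17.4 -17.7] rot rad [ 0.129 -0.063 -0.037] sd [13.84 16.53 24.47  0.06  0.05  0.05]
[[-1.3, -0.8], [-0.6, -0.0], [1.4, -1.0], [-0.0, 2.1], [1.3, 0.4], [0.6, -0.6], [-1.5, 0.8]]
```

```bash
python3 - <<'E' | tail -8
from final import *
for s,n in((A,'w13'),(C,'w14'),(B,'s13')):
    print(n,'barend',proj(s,np.array([jf(p,.285,-.01,.017),jf(p,.285,.01,.017)])).round(1).tolist(),'tail',[[(d,proj(s,W([d,y,0,0,0,0],(-50,0,25)))[0].round(1).tolist()) for d in(0,5)] for y in(0,)])
crop('w14',225,90,285,160,10,'c32');cv2.imwrite('pics/c32.png',cv2.imread('pics/c32.png')[:600])
crop('w13',210,40,270,100,10,'c33'); crop('s13',215,175,265,215,14,'c34')
E
```

```text
[[0.5, 0.4], [-0.2, 0.2], [0.1, -1.0], [-0.8, -3.7], [0.1, 3.3], [1.4, 2.6], [-1.1, 2.9], [1.9, 2.6], [-2.0, -1.7], [-0.2, -2.4], [-2.5, -1.3], [-1.1, -2.1], [0.7, -3.5], [-1.5, 1.4], [1.3, 0.6], [-0.1, 1.2], [-0.9, 0.3]]
wrist mm [2.5 0.7 5.1] rot rad [0.016 0.031 0.015] sd [5.31 1.21 4.42 0.02 0.04 0.02]
[[0.5, 0.6], [-0.1, 0.4], [0.0, -3.3], [-0.8, -5.9], [-0.3, 1.0], [1.5, 0.4], [-1.2, 1.6], [2.2, 1.4], [-2.0, -1.4], [0.4, -2.0]]
scene mm [ -4.7  17.4 -17.7] rot rad [ 0.129 -0.063 -0.037] sd [13.84 16.53 24.47  0.06  0.05  0.05]
[[-1.3, -0.8], [-0.6, -0.0], [1.4, -1.0], [-0.0, 2.1], [1.3, 0.4], [0.6, -0.6], [-1.5, 0.8]]
w13 barend [[236.6, 54.7], [257.3, 54.7]] tail [[(0, [226.8, 70.0]), (5, [226.6, 74.5])]]
w14 barend [[252.7, 109.1], [272.5, 109.2]] tail [[(0, [244.3, 126.8]), (5, [244.2, 131.4])]]
s13 barend [[228.2, 191.1], [224.8, 183.3]] tail [[(0, [237.0, 186.1]), (5, [239.0, 184.7])]]
```

View pics/c33.png

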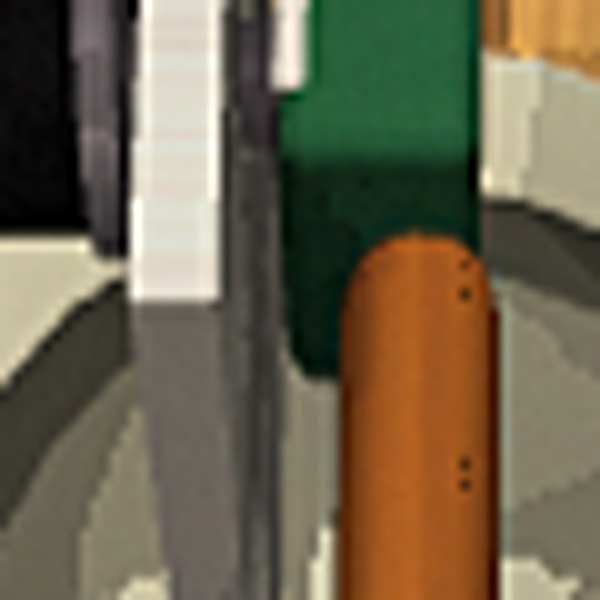

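View pics/c34.png

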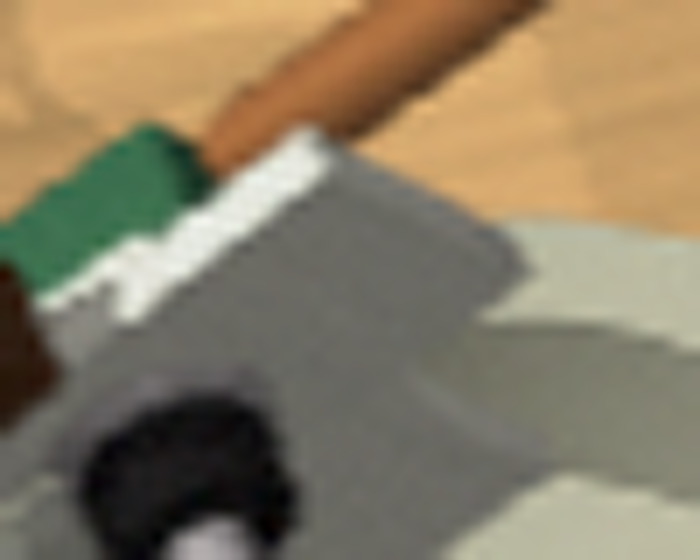

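View pics/c32.png

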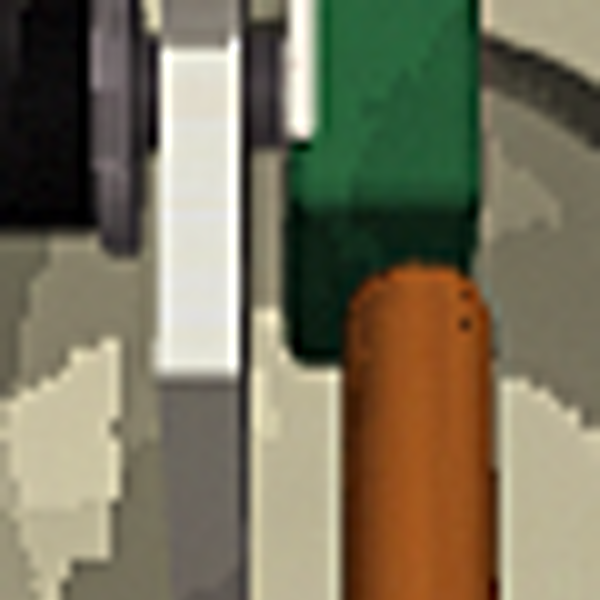

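View pics/s13.png

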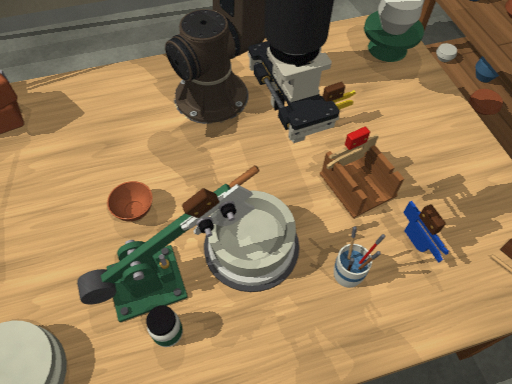

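```bash
python3 - <<'E'
from h import *
print(get_obs()['force'],get_obs()['opening']); a=load('w13'); b=take('wrist','w15')
c=load('w14'); print(np.abs(b['image'].astype(int)-c['image'])[60:160,190:310].mean())
print(close_job())
E
```

```text
[ 0.06624713  0.28016498 -0.11633635] 0.07010008566323557
1.3666111111111112
the job is handed in; nothing more can be done
None
```

The bowl template now hangs on both clamp studs behind the washers. I have let go of it, and the gripper is well clear. The job was handed in at about 18.3 s of the 42 s allowed.

- **How it was done:** I took the template from the rack by its handle. I tipped it nose-down to about 34° in the grip by pressing its lower tail corner on the rack's front board; the first press reached only about 16°, so I pressed again. Then I slid it down along the arm, which stands at about 33°. It ran freely until about 12 N of contact at the end of the slot, and I released it there.
- **Position along the arm:** Against the bar end in the wrist pictures, the slot end is within about 1 mm of home. A fit to all the camera points gave +2.6 ± 1.6 mm. The two disagree slightly, but both are inside the 6 mm limit.
- **Across the arm and along the stud:** The same fit gave less than 1 mm off each way and about 0.03 rad of tilt. Fits to the wrist points alone (5.1 mm across) and the scene points alone (out of tolerance) were too loose to count.
- **Everything else:** By eye in the last scene picture, the jigger arm, dish template, pot, jar and bowl are where they were. The last force reading was near zero.

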